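Set up a spindle for a run-out check on the surface plate

TASK

Set up the run-out check on the granite surface plate: stand the two small V-blocks on it about 100 mm apart, grooves in line with the stop post and the plug, and lay the turned spindle in both grooves with one block near each end of its thick part, the plain thick end close to the stop post (about 5 mm off) and the thin journal pointing away from it. Stand the dial gauge on the plate behind the spindle (the far side from the robot), midway between the V-blocks, its feeler tip pointing squarely at the spindle and about 10 mm short of it. Leave alone the ring gauge that lies on the plate.

Things in the scene. Friction and masses are not known exactly. Their poses are not given: they have to be found in the camera images.
- plate: black granite surface plate, 320 x 240 and 50 high (mm), fixed. Origin: centre of its underside; z up, top face 50 above the origin; y along its long side (roughly to the robot's left), x along its short side (away from the robot). Stop post and plug sit on its long centre line (x = 0), 135 to either side of the centre; which one is left varies.
- stop_axis (a point): upright steel stop post screwed into the plate, fixed: diameter 20, 62 high above the plate top. This point: on its axis, 51.4 above the plate top (the height of a spindle lying in the V-blocks). Axes as the plate's.
- plug: flat round steel plug, diameter 20 and 3 high, closing the other threaded insert of the plate, fixed. Origin: centre of its underside, on the plate top.
- vblock_a_mid (a point): one of two identical small ground-steel V-blocks: 50 wide x 32 long x 50 high (mm), a 90 degree V-groove in the top along the 32 mm length, 17 deep. This point: its centre, 25 above its underside; x along the groove, z up. Grip the flat sides, 50 apart along y. A 26 diameter bar lies in it with its axis 51.4 above the underside. 0.5 kg. (The far bigger V-block at the back is not part of the job.)
- vblock_b_mid (a point): the other of the two identical small V-blocks: sizes, point and axes as for vblock_a; either block may go on either side.
- spindle_mid (a point): turned bright-steel spindle lying on the bench: thick part 150 long, 26 diameter, then at one end a thin journal 30 long, 15 diameter. This point: on the axis at the middle of the thick part, 75 from the plain thick end, 105 from the journal's end; x along the axis towards the journal; it can roll, so y and z point anyhow. 0.45 kg; gripped here it is nearly balanced.
- dial_mid (a point): dial gauge on a small base: dark block 40 (x) x 50 (y) x 34 high, above it a round dial of 40 diameter, face up, top 59 above the underside, with a stem to +x that ends in a ball tip. This point: centre of the dark block, 17 above its underside; x towards the tip, z up. Grip the block across y (50), fingers either side of the dial. Magnet off: it just stands. 0.35 kg.
- dial_tip (a point): the end of the dial gauge's feeler tip: 48 ahead (+x) of the base's centre and 51.4 above the base's underside.
- ring_gauge_mid (a point): small steel ring gauge lying loose on the plate's front part, 32 outside diameter, 16 hole, 14 high; this point: its centre. It must stay where it is.
Not all that is in view belongs to the job. What is meant by the part that bears spindle_mid is not purple, and is the larger of those in its own colour.

How it is judged:
By the outcome, as a careful person would: the job done as asked, in the order asked, and still so for the second after the job is handed in, with the robot touching nothing.
It also fails if it takes over 112 s, if anything falls off the work surface, if the arm or the gripper's body presses on something with over 40 N, if the wrist force passes 120 N, or if a joint passes its speed limit or range.

ROBOT

A 6-joint arm with a two-finger parallel gripper is mounted at the origin on the work surface. World frame = base frame: x ahead of the robot, y to its left, z up, the work surface at z = 0. Lengths are in m, angles in degrees, forces in N, time in s.
With the tool pointing down it reaches from about 0.35 to 0.85 m from the base axis. Payload 8.1 kg.
Tool frame: the origin (TCP) lies at the very end of the fingers, on their centre line; the grasp point (between the pads) lies 19 mm behind it (grip_depth is the distance from the TCP to the grasp point, in m); z points along the fingers, y is the line along which they close (so a half turn about z gives the same grasp; the last joint's range is limited). The gripper opens to 93 mm and grips with 3 to 60 N. Pads are 15 mm wide; open, the fingers measure 128 mm over their backs; the gripper's body (75 mm by 188 mm) begins 65 mm behind the grasp point.
Start: joints at [-72.387, 7.471, 85.268, -0, 87.261, -4.893], TCP at [0.23, -0.554, 0.219] pointing down, gripper open.
Joint ranges: [-169.43, 169.43], [-51.17, 129.36], [1.28, 143.12], [-76.62, 256.62], [0, 156.53], [-152.29, 152.29]. Speed limits (degrees/s): [136.94, 136.94, 159.86, 180, 180, 180].

INTERFACE

Orientations are given as [roll, pitch, yaw] about the fixed x, y, z axes, in that order (R = Rz(yaw) Ry(pitch) Rx(roll)).
In Python, from plant import sense, camera, job_done, grip_depth gives the robot as it stands. The module is installed in compiled form; this text tells all that it offers.
- The arm moves only by the tool jog_arm, never from a script. Its argument "motion" is a list of rows, each an object of numbers: "dx", "dy", "dz": the shift along the tool's x, y, z in cm; "rx", "ry", "rz": the turn, a rotation vector about the tool's x, y, z in rad; "claw": the finger opening in cm, from 0 to 9.3. A call has 1 to 5 rows; each row is the pose to reach, as a shift and turn from the pose commanded when the call began, along the tool's axes at that moment; what a row does not reach only later rows make up. A row lasts 1/10 s, in which the tool goes at most 50 mm and 8.59 degrees, less where a joint would pass 70% of its speed; a pose out of reach is approached as far as the arm can. A call with a gripper value outside its range is refused whole. The fingers move at their own pace and stop on an object; "newtons" is the grip in N (left out, the last holds). Time passes only in rows, so rows that repeat a pose let the fingers close. It gives the time, the measured TCP pose, the force and the opening at its end, in the units of the state.
- sense(): the state, without advancing time (a new reading comes with each control period).
- camera(name): name is "scene" or "top" or "wrist"; returns a dict with "pixels" (480x640x3 uint8, red, green, blue), "z_map" (480x640 float32, m along the optical axis (not along the pixel's ray), 0 where there is no reading), "fx", "fy", "cx", "cy" (pixels), "world_from_camera" (4x4, takes a point from camera to world coordinates); the wrist camera has in their place "tool_from_camera" (4x4, takes a point from camera to tool coordinates, whose origin is the TCP and whose axes are the flange's). Camera axes: x right, y down, z forward; pixel columns grow to the right and rows downward; lengths in m; the calibration is good to about 2 mm. A picture is of the moment at which its call begins: read the wrist's pose just before it.
- job_done(): hands the job in, once; it reports no verdict.
The state is a dict: "t": time; "qpos": joint angles; "qd": joint speeds; "effort": joint torques, N m; "ee_pos": TCP position; "tool_rot": TCP orientation; "contact_force": force on the tool from outside, world axes, zero at the start; "wrist_torque": the same for the moment, N m; "grip_width": finger opening in m.
Only numpy, scipy, OpenCV 4.12 (cv2) and the standard library are available. Lean on these libraries where they do the work, as an engineer would, in place of code of your own. Each camera call takes 0.05 s, during which the arm holds its last target. There are 200 camera calls.

## Working session

There is one attempt and no reset: what is moved stays moved. The work goes in short steps, Python scripts to look and compute and a tool call to move; the robot and the scene stay as the last step left them, time stands still between calls to the robot, and variables do not carry over. Pictures are saved under pics/ and viewed, on a budget of 14 in all, crops included, one or two more only if the job needs it, and the job is handed in when it is done.

Besides the shell and the picture viewer there is one more tool, called after "Emit:" as a command line: name --argument value ..., lists and objects as JSON in quotes. jog_arm: Moves the arm, as the interface text tells. Its arguments: {"type":"object","properties":{"motion":{"type":"array","items":{"type":"object","properties":{"dx":{"type":"number"},"dy":{"type":"number"},"dz":{"type":"number"},"rx":{"type":"number"},"ry":{"type":"number"},"rz":{"type":"number"},"claw":{"type":"number"}}}},"newtons":{"type":"number"}},"required":["motion"]}

```bash
mkdir -p pics && cat > h.py <<'E'
import numpy as np, cv2
from plant import sense, camera, job_done, grip_depth
from scipy.spatial.transform import Rotation as R
def T_of(s):
    T=np.eye(4); T[:3,:3]=R.from_euler('xyz',s['tool_rot'],degrees=True).as_matrix(); T[:3,3]=s['ee_pos']; return T
def shot(name):
    s=sense(); c=camera(name)
    c['W']=np.array(c['world_from_camera']) if 'world_from_camera' in c else T_of(s)@np.array(c['tool_from_camera'])
    return c
def cloud(c):
    z=c['z_map']; v,u=np.mgrid[0:480,0:640]
    P=np.stack([(u-c['cx'])/c['fx']*z,(v-c['cy'])/c['fy']*z,z],-1)
    P=P@c['W'][:3,:3].T+c['W'][:3,3]; P[z==0]=np.nan
    return P
def ray(c,uv,h):
    d=c['W'][:3,:3]@np.array([(uv[0]-c['cx'])/c['fx'],(uv[1]-c['cy'])/c['fy'],1]); o=c['W'][:3,3]
    return o+d*(h-o[2])/d[2]
def save(c,n): cv2.imwrite(n,c['pixels'][:,:,::-1])
E
python3 - <<'E'
from h import *
import pickle
for n in ['scene','top']:
    c=shot(n); save(c,f'pics/{n}0.png'); pickle.dump(c,open(f'{n}0.pkl','wb')); print(n,c['W'].round(3).tolist(),c['fx'],c['cx'])
print(sense(), grip_depth)
E
```

```text
scene [[-0.546, 0.597, -0.587, 1.101], [0.837, 0.399, -0.374, 0.402], [0.011, -0.696, -0.718, 0.883], [0.0, 0.0, 0.0, 1.0]] 543.6858453809598 309.87812629685186
top [[-0.021, -0.99, 0.14, 0.329], [-1.0, 0.022, 0.008, 0.007], [-0.011, -0.14, -0.99, 1.014], [0.0, 0.0, 0.0, 1.0]] 437.8695048801161 317.866647641032
{'t': 0.1, 'qpos': array([-7.23893725e+01,  7.51529593e+00,  8.53244579e+01, -8.63909227e-04,
        8.72617508e+01, -4.89384940e+00]), 'qd': array([ 0.13271534, -0.08545604, -0.1357744 , -0.08874066, -0.03733415,
       -0.06752982]), 'effort': array([ 1.56283215e-03, -5.61339390e+01, -4.93097842e+01,  7.70395319e-02,
        2.90479657e-02, -8.42265104e-05]), 'ee_pos': array([ 0.22949858, -0.55379459,  0.21763169]), 'tool_rot': array([-1.79898792e+02, -7.79965274e-03,  2.25045121e+01]), 'contact_force': array([-0.1258077 , -0.42097549, -0.52936153]), 'wrist_torque': array([ 0.02488573, -0.02402626, -0.0206225 ]), 'grip_width': 0.09304407423587979} 0.0188
```

View pics/top0.png

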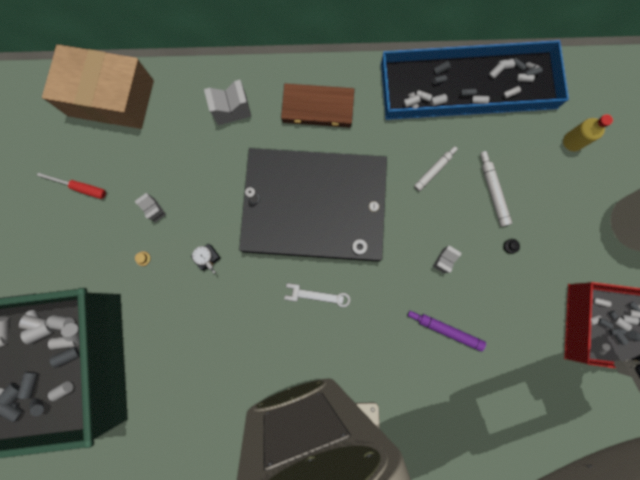

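View pics/scene0.png

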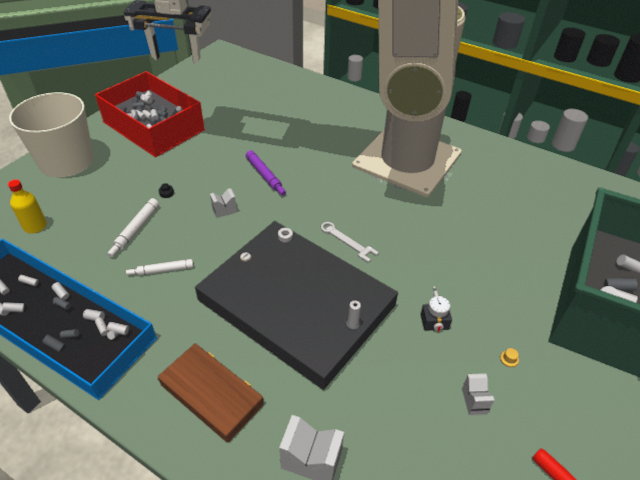

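Top view: stop post at (250,195), plug at (374,206), ring gauge at (360,247), V-blocks at (150,207) and (448,260), and dial at (204,256) with its tip towards (215,272).
Spindle candidates are bright (496,187), smaller bright (436,168) and purple (447,330). The one meant is bright and the larger of its colour, so (496,187), with the journal at its upper end (485,155). I'll confirm it in an enlarged crop and measure.

```bash
python3 - <<'E'
from h import *
import pickle
c=pickle.load(open('top0.pkl','rb')); P=cloud(c); img=c['pixels']
z=P[...,2]
print('bench z',np.nanmedian(z[300:330,250:280]),'plate z',np.nanmedian(z[215:235,290:340]))
g=cv2.cvtColor(img,cv2.COLOR_RGB2GRAY)
def comp(name,box,lo,hi,white=None):
    u0,v0,u1,v1=box; m=np.zeros(z.shape,np.uint8); s=z[v0:v1,u0:u1]
    mm=(s>lo)&(s<hi)
    if white: mm&=g[v0:v1,u0:u1]>white
    m[v0:v1,u0:u1]=mm
    n,l,st,ce=cv2.connectedComponentsWithStats(m); k=1+np.argmax(st[1:,4]); q=l==k
    pts=P[q]; (cx,cy),(w,h),a=cv2.minAreaRect((pts[:,:2]*1000).astype(np.float32))
    print(name,'n',q.sum(),'mean',pts.mean(0).round(4),'rect',np.round([cx,cy,w,h,a],1),'zmax',pts[:,2].max().round(4)); return pts
comp('spindle',(470,140,525,235),.012,.05)
comp('small',(408,140,462,195),.01,.05)
comp('purple',(400,300,495,355),.012,.05)
comp('plate',(230,140,400,270),.04,.058)
comp('post',(235,175,265,215),.09,.14)
comp('plug',(362,195,386,217),.0,.08,140)
comp('ring',(347,232,374,258),.0,.08,140)
comp('va',(130,185,170,225),.025,.07)
comp('vb',(430,240,470,280),.025,.07)
comp('dialblk+',(180,235,230,285),.02,.08)
comp('dial face',(180,235,230,285),.0,.08,130)
crop=lambda b,f:cv2.resize(img[b[1]:b[3],b[0]:b[2]],None,fx=f,fy=f,interpolation=cv2.INTER_CUBIC)
a=np.vstack([np.hstack([crop((405,140,525,240),3),crop((180,235,240,285),6)]),np.hstack([crop((130,185,190,235),6),crop((420,235,480,285),6)])])
cv2.imwrite('pics/crop1.png',a[:,:,::-1])
E
```

```text
bench z -0.0011311932329010066 plate z 0.048750693077166396
spindle n 816 mean [ 0.5775 -0.3978  0.0211] rect [ 584.9 -398.2  180.1   26.9   14. ] zmax 0.0292
small n 423 mean [ 0.6341 -0.2628  0.016 ] rect [ 637.8 -266.2   19.2  136.8   44.7] zmax 0.0224
purple n 879 mean [ 0.2606 -0.2701  0.0217] rect [ 263.2 -265.6  180.8   25.6   64.7] zmax 0.0306
plate n 14416 mean [0.551  0.0229 0.0486] rect [553.   23.4 320.6 241.1  84.9] zmax 0.0576
post n 84 mean [0.563  0.1566 0.108 ] rect [564.2 157.6  17.9  18.7  42. ] zmax 0.1148
plug n 68 mean [ 0.5396 -0.1122  0.0513] rect [ 539.6 -112.9   18.8   19.2   86.4] zmax 0.0563
ring n 122 mean [ 0.4477 -0.0763  0.0613] rect [447.3 -76.9  30.1  28.8  88.8] zmax 0.0675
va n 384 mean [0.554  0.4    0.0413] rect [553.9 401.   51.9  32.5  36.2] zmax 0.0517
vb n 385 mean [ 0.4186 -0.2714  0.0421] rect [ 418.6 -272.3   32.5   50.7   56.6] zmax 0.0543
dialblk+ n 473 mean [0.4348 0.268  0.0479] rect [430.1 268.   74.7  50.6  35.6] zmax 0.0624
dial face n 286 mean [0.4359 0.2724 0.0566] rect [438.6 277.1  67.2  39.5  70.7] zmax 0.0624
```

View pics/crop1.png

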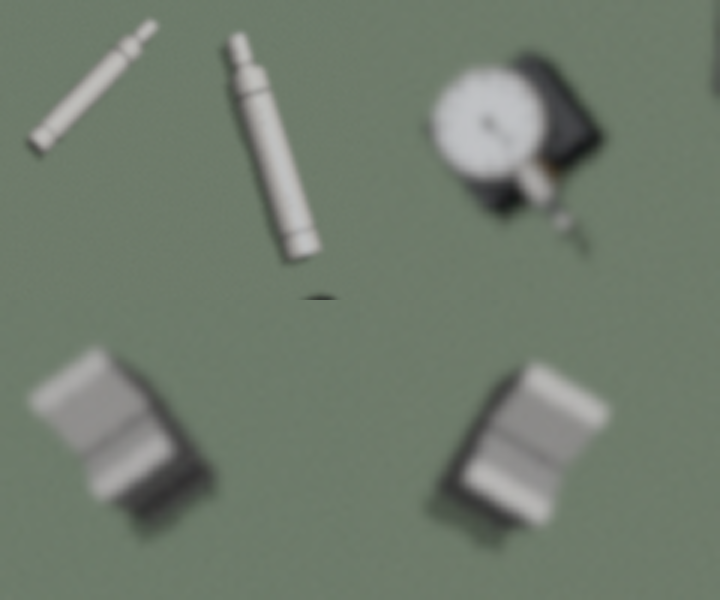

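Spindle confirmed at (496,187): it measures 180 x 27, bright, with the journal towards +x (+14°). The small bright one measures 137 x 19 and the third is purple. The measured plate (320.6 x 241), blocks (51 x 32) and dial match the given sizes. I'll fetch the right-hand block first.

```bash
cat >> h.py <<'E'
def plan(*targets,start=None):
    """targets (x,y,z mm,yaw deg), tool down; prints per call the full shift in tool axes (cm) and rz (rad)"""
    s=sense(); 
    p=np.array(start if start is not None else [*(s['ee_pos']*1000),s['tool_rot'][2]],float)
    for t in targets:
        t=np.array(t,float); d=t-p; d[3]=(d[3]+180)%360-180 if abs(d[3])>180 else d[3]
        n=int(max(np.ceil(np.linalg.norm(d[:3])/225),np.ceil(abs(d[3])/40),1))
        for i in range(n):
            y=np.radians(p[3]); q=d/n; c,s_=np.cos(y),np.sin(y)
            print('dx %.2f dy %.2f dz %.2f rz %.3f'%((c*q[0]+s_*q[1])/10,(s_*q[0]-c*q[1])/10,-q[2]/10,-np.radians(q[3])))
            p=p+q
        print('-- at',p.round(1))
E
python3 - <<'E'
from h import *
c=camera('wrist'); print(np.array(c['tool_from_camera']).round(3).tolist(),c['fx'])
plan((418,-271,200,56.6))
E
```

```text
[[-0.0, -0.969, -0.246, 0.068], [1.0, -0.001, 0.001, 0.0], [-0.001, -0.246, 0.969, -0.167], [0.0, 0.0, 0.0, 1.0]] 428.2385407882276
dx 14.12 dy -9.46 dz 0.89 rz -0.298
dx 16.27 dy -4.91 dz 0.89 rz -0.298
-- at [ 418.  -271.   200.    56.6]
```

Emit:
jog_arm --motion '[{"dx": 2.8,"dy": -1.9,"dz": 0.2,"rz": -0.06},{"dx": 5.6,"dy": -3.8,"dz": 0.4,"rz": -0.12},{"dx": 8.5,"dy": -5.7,"dz": 0.5,"rz": -0.18},{"dx": 11.3,"dy": -7.6,"dz": 0.7,"rz": -0.24},{"dx": 14.1,"dy": -9.5,"dz": 0.9,"rz": -0.298}]'

```text
invalid input at $.motion[0]: expected keys dx, dy, dz, rx, ry, rz, claw
```

Emit:
jog_arm --motion '[{"dx": 4,"dy": -1.2,"dz": 0.2,"rz": -0.075},{"dx": 8,"dy": -2.4,"dz": 0.4,"rz": -0.15},{"dx": 12,"dy": -3.7,"dz": 0.7,"rz": -0.22},{"dx": 15,"dy": -4.6,"dz": 0.9,"rz": -0.28},{"dx": 16.3,"dy": -4.9,"dz": 0.9,"rz": -0.298}]'

```text
invalid input at $.motion[0]: expected keys dx, dy, dz, rx, ry, rz, claw
```

```bash
cat >> h.py <<'E'
def topcomp(P,lo,hi,c0,rad=70):
    m=((P[...,2]>lo)&(P[...,2]<hi)&(np.hypot(P[...,0]-c0[0],P[...,1]-c0[1])<rad/1000)).astype(np.uint8)
    n,l,st,ce=cv2.connectedComponentsWithStats(m); k=1+np.argmax(st[1:,4]); pts=P[l==k]
    r=cv2.minAreaRect((pts[:,:2]*1000).astype(np.float32))
    print('n',len(pts),'mean',(pts.mean(0)*1000).round(1),'rect',np.round([*r[0],*r[1],r[2]],1),'zmax',pts[:,2].max().round(4)); return pts
E
python3 - <<'E'
from h import *
s=sense(); print(s['t'],s['ee_pos'],s['tool_rot'],s['qpos'].round(1))
c=shot('wrist'); save(c,'pics/w1.png'); P=cloud(c)
topcomp(P,.025,.07,(.4186,-.2714)); topcomp(P,.046,.07,(.4186,-.2714))
print(np.nanmedian(P[...,2]))
E
```

```text
0.15 [ 0.2295495  -0.55387876  0.21782088] [-1.79917160e+02 -6.88193642e-03  2.25041732e+01] [-72.4   7.5  85.3  -0.   87.3  -4.9]Traceback (most recent call last):
  File "<stdin>", line 4, in <module>
  File "h.py", line 33, in topcomp
    n,l,st,ce=cv2.connectedComponentsWithStats(m); k=1+np.argmax(st[1:,4]); pts=P[l==k]
                                                       ~~~~~~~~~^^^^^^^^^^
    return _wrapfunc(a, 'argmax', axis=axis, out=out, **kwds)
    return bound(*args, **kwds)
ValueError: attempt to get argmax of an empty sequence
```

View pics/w1.png

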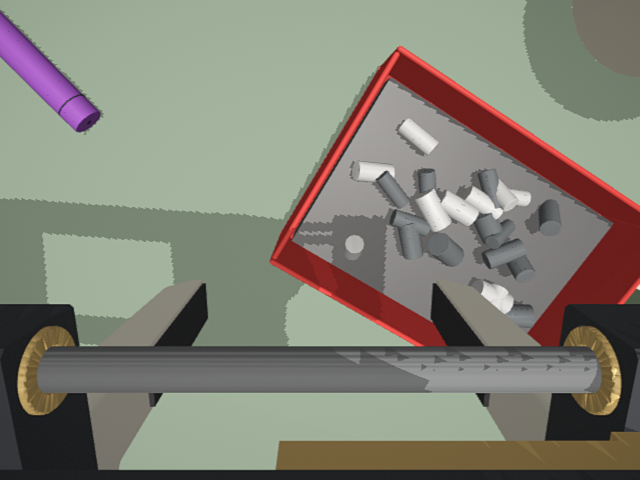

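Emit:
jog_arm --motion '[{"dx": 2.8,"dy": -1.9,"dz": 0.2,"rx": 0,"ry": 0,"rz": -0.06,"claw": 9.3},{"dx": 5.6,"dy": -3.8,"dz": 0.4,"rx": 0,"ry": 0,"rz": -0.12,"claw": 9.3},{"dx": 8.5,"dy": -5.7,"dz": 0.5,"rx": 0,"ry": 0,"rz": -0.18,"claw": 9.3},{"dx": 11.3,"dy": -7.6,"dz": 0.7,"rx": 0,"ry": 0,"rz": -0.24,"claw": 9.3},{"dx": 14.1,"dy": -9.5,"dz": 0.9,"rx": 0,"ry": 0,"rz": -0.298,"claw": 9.3}]'

```text
t: 0.7
ee_pos: [0.3241, -0.4113, 0.2094]
tool_rot: [-180.0, -0.0, 39.7]
contact_force: [0.4, 0.1, 0.1]
grip_width: 0.0929
```

Emit:
jog_arm --motion '[{"dx": 4,"dy": -1.2,"dz": 0.2,"rx": 0,"ry": 0,"rz": -0.075,"claw": 9.3},{"dx": 8,"dy": -2.4,"dz": 0.4,"rx": 0,"ry": 0,"rz": -0.15,"claw": 9.3},{"dx": 12,"dy": -3.7,"dz": 0.7,"rx": 0,"ry": 0,"rz": -0.22,"claw": 9.3},{"dx": 15,"dy": -4.6,"dz": 0.9,"rx": 0,"ry": 0,"rz": -0.28,"claw": 9.3},{"dx": 16.3,"dy": -4.9,"dz": 0.9,"rx": 0,"ry": 0,"rz": -0.298,"claw": 9.3}]'

```text
t: 1.2
ee_pos: [0.4189, -0.2685, 0.2002]
tool_rot: [-180.0, -0.0, 56.9]
contact_force: [-1.1, 0.1, -0.1]
grip_width: 0.0931
```

Emit:
jog_arm --motion '[{"dx": 0,"dy": 0,"dz": 0,"rx": 0,"ry": 0,"rz": 0,"claw": 9.3}]'

```text
t: 1.3
ee_pos: [0.4187, -0.2699, 0.2006]
tool_rot: [-180.0, -0.0, 56.8]
contact_force: [0.8, -0.3, 0.4]
grip_width: 0.0929
```

```bash
python3 - <<'E'
from h import *
s=sense(); print(s['t'],s['ee_pos'],s['tool_rot'],s['qpos'].round(1),s['qd'].round(1))
c=shot('wrist'); save(c,'pics/w2.png'); P=cloud(c)
print(np.nanmedian(P[...,2]))
topcomp(P,.025,.07,(.4186,-.2714)); topcomp(P,.046,.07,(.4186,-.2714))
E
```

```text
1.3 [ 0.4186598  -0.26989671  0.20058611] [-1.79994204e+02 -2.04424734e-04  5.67759712e+01] [-38.7  -8.  102.6  -0.   85.4  -5.5] [-2.8  0.2 -0.2 -1.  -0.1 -0.7]
0.0011065435090027165
n 2956 mean [ 420.8 -271.7   44.2] rect [ 420.  -273.    32.4   50.    56.2] zmax 0.0529
n 713 mean [ 435.7 -283.    49.7] rect [ 435.2 -283.1   32.4   13.5   57.1] zmax 0.0529
```

View pics/w2.png

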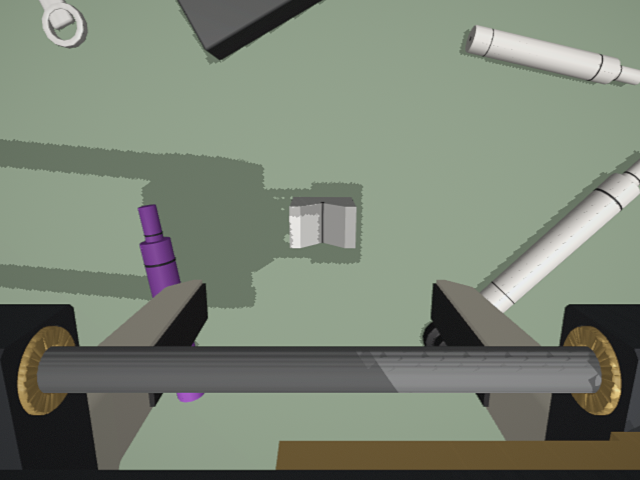

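The block sits between the fingers at (322,225), groove upright, at (420,-273), yaw 56.5. Both cameras agree within 1.5 mm. Now I'll grasp it.

```bash
python3 - <<'E'
from h import *
plan((420,-273,8,56.5))
plan((420,-273,110,56.5),(552,17,250,84.85),start=(420,-273,8,56.5))
E
```

```text
dx -0.06 dy 0.27 dz 19.26 rz 0.003
-- at [ 420.  -273.     8.    56.5]
dx 0.00 dy 0.00 dz -10.20 rz -0.000
-- at [ 420.  -273.   110.    56.5]
dx 15.73 dy -2.50 dz -7.00 rz -0.247
dx 15.87 dy 1.43 dz -7.00 rz -0.247
-- at [552.   17.  250.   84.8]
```

Emit:
jog_arm --motion '[{"dx": 0,"dy": 0.2,"dz": 4.5,"rx": 0,"ry": 0,"rz": 0.003,"claw": 9.3},{"dx": 0,"dy": 0.2,"dz": 9,"rx": 0,"ry": 0,"rz": 0.003,"claw": 9.3},{"dx": 0,"dy": 0.2,"dz": 13.5,"rx": 0,"ry": 0,"rz": 0.003,"claw": 9.3},{"dx": 0,"dy": 0.2,"dz": 17.5,"rx": 0,"ry": 0,"rz": 0.003,"claw": 9.3},{"dx": 0,"dy": 0.2,"dz": 19.2,"rx": 0,"ry": 0,"rz": 0.003,"claw": 9.3}]'

```text
t: 1.85
ee_pos: [0.4161, -0.2717, 0.0042]
tool_rot: [-179.6, 0.0, 56.3]
contact_force: [-1.1, 0.2, 0.7]
grip_width: 0.0931
```

Emit:
jog_arm --motion '[{"dx": 0,"dy": 0,"dz": 0,"rx": 0,"ry": 0,"rz": 0,"claw": 9.3},{"dx": 0,"dy": 0,"dz": 0,"rx": 0,"ry": 0,"rz": 0,"claw": 9.3}]'

```text
t: 2.05
ee_pos: [0.4193, -0.2734, 0.0092]
tool_rot: [180.0, 0.0, 56.4]
contact_force: [1.1, 0.4, 1.1]
grip_width: 0.093
```

Emit:
jog_arm --motion '[{"dx": 0,"dy": 0,"dz": 0,"rx": 0,"ry": 0,"rz": 0,"claw": 4.5},{"dx": 0,"dy": 0,"dz": 0,"rx": 0,"ry": 0,"rz": 0,"claw": 4.5},{"dx": 0,"dy": 0,"dz": 0,"rx": 0,"ry": 0,"rz": 0,"claw": 4.5},{"dx": 0,"dy": 0,"dz": 0,"rx": 0,"ry": 0,"rz": 0,"claw": 4.5},{"dx": 0,"dy": 0,"dz": 0,"rx": 0,"ry": 0,"rz": 0,"claw": 4.5}]' --newtons 40

```text
t: 2.55
ee_pos: [0.4199, -0.2721, 0.009]
tool_rot: [180.0, 0.0, 56.5]
contact_force: [-0.4, -0.4, -0.0]
grip_width: 0.0579
```

Emit:
jog_arm --motion '[{"dx": 0,"dy": 0,"dz": 0,"rx": 0,"ry": 0,"rz": 0,"claw": 4.5},{"dx": 0,"dy": 0,"dz": 0,"rx": 0,"ry": 0,"rz": 0,"claw": 4.5},{"dx": 0,"dy": 0,"dz": 0,"rx": 0,"ry": 0,"rz": 0,"claw": 4.5}]'

```text
t: 2.85
ee_pos: [0.4198, -0.2721, 0.0088]
tool_rot: [180.0, -0.0, 56.5]
contact_force: [0.8, 0.5, 2.5]
grip_width: 0.0502
```

Emit:
jog_arm --motion '[{"dx": 0,"dy": 0,"dz": -0.3,"rx": 0,"ry": 0,"rz": 0,"claw": 4.5},{"dx": 0,"dy": 0,"dz": -2,"rx": 0,"ry": 0,"rz": 0,"claw": 4.5},{"dx": 0,"dy": 0,"dz": -5,"rx": 0,"ry": 0,"rz": 0,"claw": 4.5},{"dx": 0,"dy": 0,"dz": -8,"rx": 0,"ry": 0,"rz": 0,"claw": 4.5},{"dx": 0,"dy": 0,"dz": -10.2,"rx": 0,"ry": 0,"rz": 0,"claw": 4.5}]'

```text
t: 3.35
ee_pos: [0.4195, -0.2719, 0.1119]
tool_rot: [-180.0, 0.0, 56.5]
contact_force: [1.3, 0.1, -5.4]
grip_width: 0.0498
```

Emit:
jog_arm --motion '[{"dx": 2.5,"dy": -0.4,"dz": -2,"rx": 0,"ry": 0,"rz": -0.03,"claw": 4.5},{"dx": 5.5,"dy": -0.9,"dz": -4,"rx": 0,"ry": 0,"rz": -0.08,"claw": 4.5},{"dx": 8.9,"dy": -1.4,"dz": -5,"rx": 0,"ry": 0,"rz": -0.14,"claw": 4.5},{"dx": 12.3,"dy": -2,"dz": -6,"rx": 0,"ry": 0,"rz": -0.19,"claw": 4.5},{"dx": 15.7,"dy": -2.5,"dz": -7,"rx": 0,"ry": 0,"rz": -0.247,"claw": 4.5}]'

```text
t: 3.85
ee_pos: [0.4851, -0.1259, 0.1803]
tool_rot: [-179.9, -0.0, 70.7]
contact_force: [0.4, 0.4, -4.2]
grip_width: 0.0496
```

Emit:
jog_arm --motion '[{"dx": 3.5,"dy": 0.3,"dz": -2,"rx": 0,"ry": 0,"rz": -0.05,"claw": 4.5},{"dx": 7,"dy": 0.6,"dz": -4,"rx": 0,"ry": 0,"rz": -0.1,"claw": 4.5},{"dx": 10.5,"dy": 0.9,"dz": -6,"rx": 0,"ry": 0,"rz": -0.16,"claw": 4.5},{"dx": 13.5,"dy": 1.2,"dz": -7,"rx": 0,"ry": 0,"rz": -0.21,"claw": 4.5},{"dx": 15.9,"dy": 1.4,"dz": -7,"rx": 0,"ry": 0,"rz": -0.247,"claw": 4.5}]'

```text
t: 4.35
ee_pos: [0.5524, 0.0198, 0.2521]
tool_rot: [179.9, -0.0, 85.0]
contact_force: [-0.3, 0.5, -5.0]
grip_width: 0.0501
```

Emit:
jog_arm --motion '[{"dx": 0,"dy": 0,"dz": 0,"rx": 0,"ry": 0,"rz": 0,"claw": 4.5},{"dx": 0,"dy": 0,"dz": 0,"rx": 0,"ry": 0,"rz": 0,"claw": 4.5},{"dx": 0,"dy": 0,"dz": 0,"rx": 0,"ry": 0,"rz": 0,"claw": 4.5}]'

```text
t: 4.65
ee_pos: [0.5507, 0.0173, 0.2497]
tool_rot: [-179.9, 0.0, 84.7]
contact_force: [-1.3, 0.9, -5.6]
grip_width: 0.0499
```

```bash
python3 - <<'E'
from h import *
s=sense(); print(s['t'],s['ee_pos'],s['tool_rot'],s['grip_width'],s['contact_force'])
c=shot('wrist'); save(c,'pics/w3.png'); P=cloud(c)
print('plate z',np.nanmedian(P[...,2][(abs(P[...,2]-.05)<.01)]))
topcomp(P,.095,.13,(.5642,.1576),25);topcomp(P,.04,.0585,(.552,.022),250)
g=cv2.cvtColor(c['pixels'],cv2.COLOR_RGB2GRAY)
for n,q,r in [('plug',(.5396,-.1129),16),('ring',(.4473,-.0769),24)]:
    m=(g>110)&(np.hypot(P[...,0]-q[0],P[...,1]-q[1])<r/1000); v,u=np.nonzero(m)
    h=.053 if n=='plug' else .064
    if len(u): print(n,len(u),[((ray(c,((u.min()+u.max())/2,(v.min()+v.max())/2),h))*1000).round(1)],(P[m].mean(0)*1000).round(1),np.ptp(P[m],axis=0).round(3))
E
```

```text
4.65 [0.55067309 0.01731977 0.24973127] [-1.79892112e+02  2.95005599e-02  8.47306712e+01] 0.04987086796379648 [-1.30361407  0.94375193 -5.55569171]
plate z 0.05055689609230149
n 921 mean [565.7 156.1 111. ] rect [566.  157.3  19.5  19.1   9.1] zmax 0.1156
n 77869 mean [559.1  76.7  50.6] rect [555.7  45.9 274.7 240.9  84.7] zmax 0.0585
ring 107 [array([439.1, -57.3,  64. ])] [433.6 -61.2  50.7] [0.018 0.018 0.004]
```

View pics/w3.png

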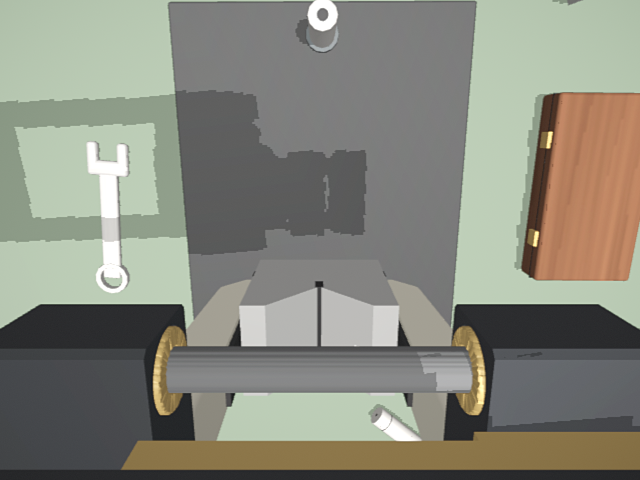

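Post (322,15) is at (566,157.3), consistent with the plate edges. Plate yaw is about -5.2°. The block is held square. I'll lower it to the slot at plate y=-5, which is (553.3,17.9).

```bash
python3 - <<'E'
from h import *
plan((553.3,17.9,90,84.8))
E
```

```text
dx 0.10 dy 0.24 dz 15.99 rz -0.002
-- at [553.3  17.9  90.   84.8]
```

Emit:
jog_arm --motion '[{"dx": 0,"dy": 0.2,"dz": 3,"rx": 0,"ry": 0,"rz": 0,"claw": 4.5},{"dx": 0.1,"dy": 0.2,"dz": 7,"rx": 0,"ry": 0,"rz": 0,"claw": 4.5},{"dx": 0.1,"dy": 0.2,"dz": 11,"rx": 0,"ry": 0,"rz": 0,"claw": 4.5},{"dx": 0.1,"dy": 0.2,"dz": 14.5,"rx": 0,"ry": 0,"rz": 0,"claw": 4.5},{"dx": 0.1,"dy": 0.2,"dz": 16,"rx": 0,"ry": 0,"rz": 0,"claw": 4.5}]'

```text
t: 5.2
ee_pos: [0.5503, 0.018, 0.0863]
tool_rot: [-179.6, 0.0, 84.7]
contact_force: [-1.6, 0.3, -5.4]
grip_width: 0.0499
```

Emit:
jog_arm --motion '[{"dx": 0,"dy": 0,"dz": 0.5,"rx": 0,"ry": 0,"rz": 0,"claw": 4.5},{"dx": 0,"dy": 0,"dz": 1.2,"rx": 0,"ry": 0,"rz": 0,"claw": 4.5},{"dx": 0,"dy": 0,"dz": 1.9,"rx": 0,"ry": 0,"rz": 0,"claw": 4.5},{"dx": 0,"dy": 0,"dz": 2.4,"rx": 0,"ry": 0,"rz": 0,"claw": 4.5},{"dx": 0,"dy": 0,"dz": 2.7,"rx": 0,"ry": 0,"rz": 0,"claw": 4.5}]'

```text
t: 5.7
ee_pos: [0.554, 0.0188, 0.064]
tool_rot: [179.9, -0.0, 84.8]
contact_force: [0.6, 0.2, -5.4]
grip_width: 0.0501
```

Emit:
jog_arm --motion '[{"dx": 0,"dy": 0,"dz": 0,"rx": 0,"ry": 0,"rz": 0,"claw": 4.5},{"dx": 0,"dy": 0,"dz": 0,"rx": 0,"ry": 0,"rz": 0,"claw": 4.5},{"dx": 0,"dy": 0,"dz": 0,"rx": 0,"ry": 0,"rz": 0,"claw": 4.5}]'

```text
t: 6.0
ee_pos: [0.5538, 0.0189, 0.0641]
tool_rot: [180.0, -0.0, 84.8]
contact_force: [0.0, -0.3, -4.2]
grip_width: 0.0496
```

Emit:
jog_arm --motion '[{"dx": -0.1,"dy": 0,"dz": 0.15,"rx": 0,"ry": 0,"rz": 0,"claw": 4.5},{"dx": -0.1,"dy": 0,"dz": 0.3,"rx": 0,"ry": 0,"rz": 0,"claw": 4.5},{"dx": -0.1,"dy": 0,"dz": 0.4,"rx": 0,"ry": 0,"rz": 0,"claw": 4.5},{"dx": -0.1,"dy": 0,"dz": 0.45,"rx": 0,"ry": 0,"rz": 0,"claw": 4.5},{"dx": -0.1,"dy": 0,"dz": 0.5,"rx": 0,"ry": 0,"rz": 0,"claw": 4.5}]'

```text
t: 6.5
ee_pos: [0.5533, 0.0178, 0.0588]
tool_rot: [-180.0, 0.0, 84.8]
contact_force: [-4.2, -0.6, 2.0]
grip_width: 0.0497
```

Emit:
jog_arm --motion '[{"dx": 0,"dy": 0,"dz": 0,"rx": 0,"ry": 0,"rz": 0,"claw": 4.5},{"dx": 0,"dy": 0,"dz": 0,"rx": 0,"ry": 0,"rz": 0,"claw": 4.5}]'

```text
t: 6.7
ee_pos: [0.5535, 0.0178, 0.0588]
tool_rot: [180.0, -0.0, 84.8]
contact_force: [-1.8, 0.4, -2.4]
grip_width: 0.0499
```

Emit:
jog_arm --motion '[{"dx": 0,"dy": 0,"dz": 0,"rx": 0,"ry": 0,"rz": 0,"claw": 5.5},{"dx": 0,"dy": 0,"dz": 0,"rx": 0,"ry": 0,"rz": 0,"claw": 7},{"dx": 0,"dy": 0,"dz": 0,"rx": 0,"ry": 0,"rz": 0,"claw": 8},{"dx": 0,"dy": 0,"dz": 0,"rx": 0,"ry": 0,"rz": 0,"claw": 9.3},{"dx": 0,"dy": 0,"dz": 0,"rx": 0,"ry": 0,"rz": 0,"claw": 9.3}]'

```text
t: 7.2
ee_pos: [0.5536, 0.0179, 0.0588]
tool_rot: [180.0, -0.0, 84.8]
contact_force: [-0.1, 0.2, 0.9]
grip_width: 0.0824
```

Emit:
jog_arm --motion '[{"dx": 0,"dy": 0,"dz": -0.5,"rx": 0,"ry": 0,"rz": 0,"claw": 9.3},{"dx": 0,"dy": 0,"dz": -3,"rx": 0,"ry": 0,"rz": 0,"claw": 9.3},{"dx": 0,"dy": 0,"dz": -7,"rx": 0,"ry": 0,"rz": 0,"claw": 9.3},{"dx": 0,"dy": 0,"dz": -11,"rx": 0,"ry": 0,"rz": 0,"claw": 9.3},{"dx": 0,"dy": 0,"dz": -15,"rx": 0,"ry": 0,"rz": 0,"claw": 9.3}]'

```text
t: 7.7
ee_pos: [0.5532, 0.0178, 0.2105]
tool_rot: [180.0, -0.0, 84.8]
contact_force: [0.7, -1.0, -0.6]
grip_width: 0.0927
```

```bash
python3 - <<'E'
from h import *
s=sense(); print(s['t'],s['ee_pos'],s['tool_rot'],s['grip_width'],s['contact_force'])
plan((548,380,205,126.2))
c=shot('wrist'); P=cloud(c)
topcomp(P,.07,.12,(.5533,.0178),45)
E
```

```text
7.7 [0.55315179 0.01784531 0.21050086] [ 1.79998350e+02 -9.96544616e-04  8.47847276e+01] 0.09269397749247449 [ 0.68676745 -1.04517637 -0.59175047]
dx 18.01 dy -1.90 dz 0.28 rz -0.361
dx 17.52 dy 4.59 dz 0.28 rz -0.361
-- at [548.  380.  205.  126.2]
n 3902 mean [553.7  18.9  93.6] rect [553.5  16.9  32.7  50.   85. ] zmax 0.1025
```

Emit:
jog_arm --motion '[{"dx": 2.8,"dy": -0.3,"dz": 0,"rx": 0,"ry": 0,"rz": -0.06,"claw": 9.3},{"dx": 6.5,"dy": -0.7,"dz": 0.1,"rx": 0,"ry": 0,"rz": -0.13,"claw": 9.3},{"dx": 10.3,"dy": -1.1,"dz": 0.1,"rx": 0,"ry": 0,"rz": -0.2,"claw": 9.3},{"dx": 14.1,"dy": -1.5,"dz": 0.2,"rx": 0,"ry": 0,"rz": -0.28,"claw": 9.3},{"dx": 18,"dy": -1.9,"dz": 0.3,"rx": 0,"ry": 0,"rz": -0.361,"claw": 9.3}]'

```text
t: 8.25
ee_pos: [0.5508, 0.2002, 0.206]
tool_rot: [180.0, 0.0, 105.6]
contact_force: [0.9, 1.0, -0.5]
grip_width: 0.0928
```

Emit:
jog_arm --motion '[{"dx": 4,"dy": 1,"dz": 0,"rx": 0,"ry": 0,"rz": -0.08,"claw": 9.3},{"dx": 8,"dy": 2.1,"dz": 0.1,"rx": 0,"ry": 0,"rz": -0.16,"claw": 9.3},{"dx": 12,"dy": 3.1,"dz": 0.1,"rx": 0,"ry": 0,"rz": -0.24,"claw": 9.3},{"dx": 15.5,"dy": 4,"dz": 0.2,"rx": 0,"ry": 0,"rz": -0.32,"claw": 9.3},{"dx": 17.5,"dy": 4.6,"dz": 0.3,"rx": 0,"ry": 0,"rz": -0.361,"claw": 9.3}]'

```text
t: 8.75
ee_pos: [0.5477, 0.3827, 0.2026]
tool_rot: [180.0, -0.0, 126.4]
contact_force: [0.8, 0.4, 0.1]
grip_width: 0.0929
```

Emit:
jog_arm --motion '[{"dx": 0,"dy": 0,"dz": 0,"rx": 0,"ry": 0,"rz": 0,"claw": 9.3},{"dx": 0,"dy": 0,"dz": 0,"rx": 0,"ry": 0,"rz": 0,"claw": 9.3},{"dx": 0,"dy": 0,"dz": 0,"rx": 0,"ry": 0,"rz": 0,"claw": 9.3}]'

```text
t: 9.05
ee_pos: [0.5488, 0.3787, 0.2027]
tool_rot: [-180.0, 0.0, 126.1]
contact_force: [0.1, -0.4, 0.0]
grip_width: 0.0929
```

```bash
python3 - <<'E'
from h import *
s=sense(); print(s['t'],s['ee_pos'],s['tool_rot'])
c=shot('wrist'); save(c,'pics/w4.png'); P=cloud(c)
topcomp(P,.02,.07,(.554,.4005),45)
plan((555,401,9,126.2))
E
```

```text
9.05 [0.54879168 0.3787106  0.20274938] [-1.79991817e+02  2.09225192e-02  1.26063613e+02]
n 2993 mean [555.1 402.8  44. ] rect [555.6 401.5  50.2  32.3  35.9] zmax 0.053
dx 1.46 dy 1.81 dz 19.38 rz -0.003
-- at [555.  401.    9.  126.2]
```

View pics/w4.png

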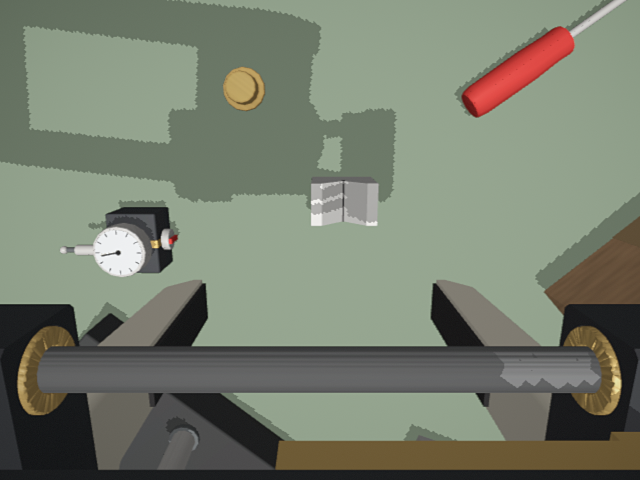

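Emit:
jog_arm --motion '[{"dx": 0.8,"dy": 1,"dz": 4,"rx": 0,"ry": 0,"rz": 0,"claw": 9.3},{"dx": 1.5,"dy": 1.8,"dz": 8.5,"rx": 0,"ry": 0,"rz": 0,"claw": 9.3},{"dx": 1.5,"dy": 1.8,"dz": 13,"rx": 0,"ry": 0,"rz": 0,"claw": 9.3},{"dx": 1.5,"dy": 1.8,"dz": 16.5,"rx": 0,"ry": 0,"rz": 0,"claw": 9.3},{"dx": 1.5,"dy": 1.8,"dz": 18.5,"rx": 0,"ry": 0,"rz": 0,"claw": 9.3}]'

```text
t: 9.6
ee_pos: [0.5524, 0.3999, 0.0135]
tool_rot: [-179.7, -0.0, 126.0]
contact_force: [-1.4, 0.1, -0.6]
grip_width: 0.0929
```

Emit:
jog_arm --motion '[{"dx": 0,"dy": 0,"dz": 0.5,"rx": 0,"ry": 0,"rz": 0,"claw": 9.3},{"dx": 0,"dy": 0,"dz": 0.9,"rx": 0,"ry": 0,"rz": 0,"claw": 9.3},{"dx": 0,"dy": 0,"dz": 0.9,"rx": 0,"ry": 0,"rz": 0,"claw": 9.3}]'

```text
t: 9.9
ee_pos: [0.5553, 0.4025, 0.0101]
tool_rot: [179.9, 0.0, 126.1]
contact_force: [-0.9, 0.3, -0.7]
grip_width: 0.0934
```

Emit:
jog_arm --motion '[{"dx": 0,"dy": 0,"dz": 0,"rx": 0,"ry": 0,"rz": 0,"claw": 4.5},{"dx": 0,"dy": 0,"dz": 0,"rx": 0,"ry": 0,"rz": 0,"claw": 4.5},{"dx": 0,"dy": 0,"dz": 0,"rx": 0,"ry": 0,"rz": 0,"claw": 4.5},{"dx": 0,"dy": 0,"dz": 0,"rx": 0,"ry": 0,"rz": 0,"claw": 4.5},{"dx": 0,"dy": 0,"dz": 0,"rx": 0,"ry": 0,"rz": 0,"claw": 4.5}]'

```text
t: 10.4
ee_pos: [0.5543, 0.4026, 0.0089]
tool_rot: [180.0, 0.0, 126.2]
contact_force: [0.1, -0.1, 0.7]
grip_width: 0.0578
```

Emit:
jog_arm --motion '[{"dx": 0,"dy": 0,"dz": 0,"rx": 0,"ry": 0,"rz": 0,"claw": 4.5},{"dx": 0,"dy": 0,"dz": 0,"rx": 0,"ry": 0,"rz": 0,"claw": 4.5},{"dx": 0,"dy": 0,"dz": 0,"rx": 0,"ry": 0,"rz": 0,"claw": 4.5},{"dx": 0,"dy": 0,"dz": 0,"rx": 0,"ry": 0,"rz": 0,"claw": 4.5}]'

```text
t: 10.8
ee_pos: [0.5543, 0.4026, 0.0087]
tool_rot: [180.0, -0.0, 126.2]
contact_force: [0.9, 0.5, 0.7]
grip_width: 0.05
```

```bash
python3 - <<'E'
from h import *
s=sense(); p=s['ee_pos']*1000; y=s['tool_rot'][2]; print(s['t'],p,y,s['grip_width'],s['contact_force'])
plan((p[0],p[1],p[2]+170,y),(562.4,117,p[2]+160,84.8),(562.4,117,p[2]+70,84.8))
E
```

```text
10.8 [554.26150026 402.59939477   8.69063857] 126.15532289078773 0.04997904057119752 [0.88976462 0.47372888 0.67660935]
dx 0.00 dy 0.00 dz -17.00 rz -0.000
-- at [554.3 402.6 178.7 126.2]
dx -11.77 dy -8.10 dz 0.50 rz 0.361
dx -13.87 dy -3.42 dz 0.50 rz 0.361
-- at [562.4 117.  168.7  84.8]
dx 0.00 dy 0.00 dz 9.00 rz -0.000
-- at [562.4 117.   78.7  84.8]
```

Emit:
jog_arm --motion '[{"dx": 0,"dy": 0,"dz": -0.3,"rx": 0,"ry": 0,"rz": 0,"claw": 4.5},{"dx": 0,"dy": 0,"dz": -3,"rx": 0,"ry": 0,"rz": 0,"claw": 4.5},{"dx": 0,"dy": 0,"dz": -7.5,"rx": 0,"ry": 0,"rz": 0,"claw": 4.5},{"dx": 0,"dy": 0,"dz": -12.5,"rx": 0,"ry": 0,"rz": 0,"claw": 4.5},{"dx": 0,"dy": 0,"dz": -17,"rx": 0,"ry": 0,"rz": 0,"claw": 4.5}]'

```text
t: 11.3
ee_pos: [0.5534, 0.402, 0.1795]
tool_rot: [-179.9, -0.0, 126.2]
contact_force: [0.9, 0.9, -4.7]
grip_width: 0.0497
```

Emit:
jog_arm --motion '[{"dx": -1.8,"dy": -1.2,"dz": 0.1,"rx": 0,"ry": 0,"rz": 0.06,"claw": 4.5},{"dx": -4.2,"dy": -2.9,"dz": 0.2,"rx": 0,"ry": 0,"rz": 0.13,"claw": 4.5},{"dx": -6.7,"dy": -4.6,"dz": 0.3,"rx": 0,"ry": 0,"rz": 0.2,"claw": 4.5},{"dx": -9.3,"dy": -6.4,"dz": 0.4,"rx": 0,"ry": 0,"rz": 0.28,"claw": 4.5},{"dx": -11.8,"dy": -8.1,"dz": 0.5,"rx": 0,"ry": 0,"rz": 0.361,"claw": 4.5}]'

```text
t: 11.8
ee_pos: [0.5574, 0.2578, 0.1724]
tool_rot: [-179.9, 0.0, 105.3]
contact_force: [0.6, -0.7, -5.5]
grip_width: 0.0497
```

Emit:
jog_arm --motion '[{"dx": -3.4,"dy": -0.8,"dz": 0.1,"rx": 0,"ry": 0,"rz": 0.09,"claw": 4.5},{"dx": -6.7,"dy": -1.6,"dz": 0.2,"rx": 0,"ry": 0,"rz": 0.18,"claw": 4.5},{"dx": -9.8,"dy": -2.4,"dz": 0.3,"rx": 0,"ry": 0,"rz": 0.26,"claw": 4.5},{"dx": -12.3,"dy": -3,"dz": 0.4,"rx": 0,"ry": 0,"rz": 0.32,"claw": 4.5},{"dx": -13.7,"dy": -3.4,"dz": 0.5,"rx": 0,"ry": 0,"rz": 0.361,"claw": 4.5}]'

```text
t: 12.3
ee_pos: [0.5614, 0.1161, 0.1677]
tool_rot: [-179.9, 0.1, 84.6]
contact_force: [-0.3, 1.4, -6.6]
grip_width: 0.0498
```

Emit:
jog_arm --motion '[{"dx": 0,"dy": 0,"dz": 0,"rx": 0,"ry": 0,"rz": 0,"claw": 4.5},{"dx": 0,"dy": 0,"dz": 2,"rx": 0,"ry": 0,"rz": 0,"claw": 4.5},{"dx": 0,"dy": 0,"dz": 5,"rx": 0,"ry": 0,"rz": 0,"claw": 4.5},{"dx": 0,"dy": 0,"dz": 7.5,"rx": 0,"ry": 0,"rz": 0,"claw": 4.5},{"dx": 0,"dy": 0,"dz": 9,"rx": 0,"ry": 0,"rz": 0,"claw": 4.5}]'

```text
t: 12.8
ee_pos: [0.5603, 0.1193, 0.0758]
tool_rot: [-179.8, 0.0, 84.9]
contact_force: [-0.2, 1.0, -6.2]
grip_width: 0.0498
```

Emit:
jog_arm --motion '[{"dx": 0,"dy": 0,"dz": 0.3,"rx": 0,"ry": 0,"rz": 0,"claw": 4.5},{"dx": 0,"dy": 0,"dz": 0.5,"rx": 0,"ry": 0,"rz": 0,"claw": 4.5},{"dx": 0,"dy": 0,"dz": 0.5,"rx": 0,"ry": 0,"rz": 0,"claw": 4.5},{"dx": 0,"dy": 0,"dz": 0.5,"rx": 0,"ry": 0,"rz": 0,"claw": 4.5}]'

```text
t: 13.2
ee_pos: [0.5634, 0.1185, 0.0752]
tool_rot: [179.9, -0.0, 84.8]
contact_force: [0.3, 0.2, -6.1]
grip_width: 0.0499
```

```bash
python3 - <<'E'
from h import *
s=sense(); p=s['ee_pos']*1000; y=s['tool_rot'][2]; print(s['t'],p,y,s['grip_width'],s['contact_force'])
plan((562.5,118.5,58.8,84.8))
E
```

```text
13.2 [563.36659123 118.52986743  75.23636916] 84.79404273448539 0.04987025557841852 [ 0.28386673  0.21546948 -6.10820865]
dx -0.01 dy -0.09 dz 1.64 rz -0.000
-- at [562.5 118.5  58.8  84.8]
```

Emit:
jog_arm --motion '[{"dx": 0,"dy": -0.1,"dz": 0.4,"rx": 0,"ry": 0,"rz": 0,"claw": 4.5},{"dx": 0,"dy": -0.1,"dz": 0.9,"rx": 0,"ry": 0,"rz": 0,"claw": 4.5},{"dx": 0,"dy": -0.1,"dz": 1.3,"rx": 0,"ry": 0,"rz": 0,"claw": 4.5},{"dx": 0,"dy": -0.1,"dz": 1.5,"rx": 0,"ry": 0,"rz": 0,"claw": 4.5},{"dx": 0,"dy": -0.1,"dz": 1.6,"rx": 0,"ry": 0,"rz": 0,"claw": 4.5}]'

```text
t: 13.7
ee_pos: [0.5609, 0.1183, 0.0586]
tool_rot: [-179.9, 0.0, 84.8]
contact_force: [-10.1, -2.7, 13.9]
grip_width: 0.05
```

Emit:
jog_arm --motion '[{"dx": 0,"dy": 0,"dz": 0.05,"rx": 0,"ry": 0,"rz": 0,"claw": 4.5},{"dx": 0,"dy": 0,"dz": 0.05,"rx": 0,"ry": 0,"rz": 0,"claw": 4.5},{"dx": 0,"dy": 0,"dz": 0.05,"rx": 0,"ry": 0,"rz": 0,"claw": 4.5}]'

```text
t: 14.0
ee_pos: [0.561, 0.1184, 0.0586]
tool_rot: [-180.0, 0.0, 84.8]
contact_force: [-8.8, -1.1, 9.7]
grip_width: 0.0499
```

Emit:
jog_arm --motion '[{"dx": 0,"dy": 0,"dz": -0.4,"rx": 0,"ry": 0,"rz": 0,"claw": 4.5},{"dx": 0,"dy": 0,"dz": -0.4,"rx": 0,"ry": 0,"rz": 0,"claw": 4.5},{"dx": 0,"dy": 0,"dz": -0.4,"rx": 0,"ry": 0,"rz": 0,"claw": 4.5}]'

```text
t: 14.3
ee_pos: [0.5612, 0.1184, 0.0609]
tool_rot: [180.0, -0.0, 84.8]
contact_force: [-0.1, 0.2, -5.9]
grip_width: 0.0498
```

Emit:
jog_arm --motion '[{"dx": 0,"dy": 0,"dz": 0.1,"rx": 0,"ry": 0,"rz": 0,"claw": 4.5},{"dx": 0,"dy": 0,"dz": 0.2,"rx": 0,"ry": 0,"rz": 0,"claw": 4.5},{"dx": 0,"dy": 0,"dz": 0.25,"rx": 0,"ry": 0,"rz": 0,"claw": 4.5},{"dx": 0,"dy": 0,"dz": 0.3,"rx": 0,"ry": 0,"rz": 0,"claw": 4.5},{"dx": 0,"dy": 0,"dz": 0.3,"rx": 0,"ry": 0,"rz": 0,"claw": 4.5}]'

```text
t: 14.8
ee_pos: [0.5611, 0.1184, 0.0587]
tool_rot: [-180.0, 0.0, 84.8]
contact_force: [-5.1, -0.9, 2.9]
grip_width: 0.0499
```

Emit:
jog_arm --motion '[{"dx": 0,"dy": 0,"dz": -0.2,"rx": 0,"ry": 0,"rz": 0,"claw": 4.5},{"dx": 0,"dy": 0.14,"dz": -0.2,"rx": 0,"ry": 0,"rz": 0,"claw": 4.5},{"dx": 0,"dy": 0.14,"dz": -0.2,"rx": 0,"ry": 0,"rz": 0,"claw": 4.5},{"dx": 0,"dy": 0.14,"dz": -0.1,"rx": 0,"ry": 0,"rz": 0,"claw": 4.5},{"dx": 0,"dy": 0.14,"dz": 0,"rx": 0,"ry": 0,"rz": 0,"claw": 4.5}]'

```text
t: 15.3
ee_pos: [0.5627, 0.1183, 0.0586]
tool_rot: [180.0, -0.0, 84.8]
contact_force: [-5.9, -0.2, 8.4]
grip_width: 0.0496
```

Emit:
jog_arm --motion '[{"dx": 0,"dy": 0,"dz": 0,"rx": 0,"ry": 0,"rz": 0,"claw": 4.5},{"dx": 0,"dy": 0,"dz": 0,"rx": 0,"ry": 0,"rz": 0,"claw": 4.5}]'

```text
t: 15.5
ee_pos: [0.5627, 0.1183, 0.0586]
tool_rot: [180.0, -0.0, 84.8]
contact_force: [-3.6, 0.0, 3.9]
grip_width: 0.0501
```

Good. I'll release, rise and look.

Emit:
jog_arm --motion '[{"dx": 0,"dy": 0,"dz": 0,"rx": 0,"ry": 0,"rz": 0,"claw": 5.5},{"dx": 0,"dy": 0,"dz": 0,"rx": 0,"ry": 0,"rz": 0,"claw": 7},{"dx": 0,"dy": 0,"dz": 0,"rx": 0,"ry": 0,"rz": 0,"claw": 8},{"dx": 0,"dy": 0,"dz": 0,"rx": 0,"ry": 0,"rz": 0,"claw": 9.3},{"dx": 0,"dy": 0,"dz": 0,"rx": 0,"ry": 0,"rz": 0,"claw": 9.3}]'

```text
t: 16.0
ee_pos: [0.5627, 0.1183, 0.0582]
tool_rot: [180.0, -0.0, 84.8]
contact_force: [-0.0, 0.0, -0.4]
grip_width: 0.0825
```

Emit:
jog_arm --motion '[{"dx": 0,"dy": 0,"dz": -0.5,"rx": 0,"ry": 0,"rz": 0,"claw": 9.3},{"dx": 0,"dy": 0,"dz": -4,"rx": 0,"ry": 0,"rz": 0,"claw": 9.3},{"dx": -2,"dy": 0,"dz": -8,"rx": 0,"ry": 0,"rz": 0,"claw": 9.3},{"dx": -4,"dy": 0,"dz": -12,"rx": 0,"ry": 0,"rz": 0,"claw": 9.3},{"dx": -6,"dy": 0,"dz": -16,"rx": 0,"ry": 0,"rz": 0,"claw": 9.3}]'

```text
t: 16.5
ee_pos: [0.5568, 0.058, 0.2201]
tool_rot: [180.0, -0.0, 84.8]
contact_force: [0.5, 0.3, 0.2]
grip_width: 0.0928
```

Emit:
jog_arm --motion '[{"dx": 0,"dy": 0,"dz": 0,"rx": 0,"ry": 0,"rz": 0,"claw": 9.3},{"dx": 0,"dy": 0,"dz": 0,"rx": 0,"ry": 0,"rz": 0,"claw": 9.3}]'

```text
t: 16.7
ee_pos: [0.5581, 0.0581, 0.22]
tool_rot: [179.8, -0.0, 84.7]
contact_force: [-0.2, -0.0, -1.8]
grip_width: 0.0929
```

```bash
python3 - <<'E'
from h import *
c=shot('wrist'); P=cloud(c); save(c,'pics/w5.png')
s=sense(); print(s['t'],s['ee_pos'],s['tool_rot'],s['grip_width'])
topcomp(P,.07,.12,(.5535,.017),48);topcomp(P,.07,.12,(.5627,.1175),40); topcomp(P,.1,.13,(.566,.1573),17)
plan((560,-80,200,105),(577,-395,200,194))
E
```

```text
16.75 [0.55708732 0.05854068 0.21802432] [ 1.79989473e+02 -1.14910983e-02  8.47631813e+01] 0.09282731390843231
n 3604 mean [553.8  20.   92.9] rect [553.6  16.9  32.9  50.1  84.8] zmax 0.1031
n 3767 mean [562.8 117.1  95. ] rect [562.7 116.8  32.1  50.1  84.4] zmax 0.1026
n 917 mean [565.8 157.2 112.2] rect [565.9 157.5  19.4  19.2  13.1] zmax 0.1151
dx -13.77 dy 1.55 dz 1.80 rz -0.353
-- at [560. -80. 200. 105.]
dx -10.29 dy -2.17 dz -0.00 rz -0.518
dx -7.87 dy -6.98 dz -0.00 rz -0.518
dx -3.38 dy -9.96 dz -0.00 rz -0.518
-- at [ 577. -395.  200.  194.]
```

View pics/w5.png

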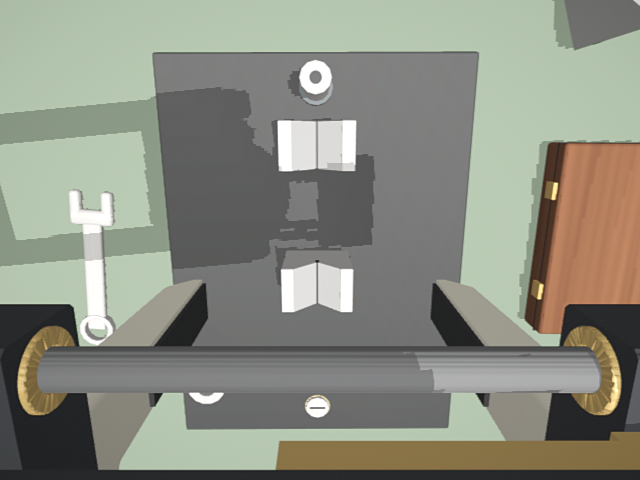

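Blocks are at (317,145) and (317,285) in the picture, 100.3 mm apart and in line with the post (315,78) and plug (317,407). Now to the spindle.

Emit:
jog_arm --motion '[{"dx": -2.2,"dy": 0.2,"dz": 0.3,"rx": 0,"ry": 0,"rz": -0.06,"claw": 9.3},{"dx": -5,"dy": 0.5,"dz": 0.6,"rx": 0,"ry": 0,"rz": -0.13,"claw": 9.3},{"dx": -8,"dy": 0.9,"dz": 1,"rx": 0,"ry": 0,"rz": -0.2,"claw": 9.3},{"dx": -11,"dy": 1.2,"dz": 1.4,"rx": 0,"ry": 0,"rz": -0.27,"claw": 9.3},{"dx": -13.8,"dy": 1.5,"dz": 1.8,"rx": 0,"ry": 0,"rz": -0.353,"claw": 9.3}]'

```text
t: 17.25
ee_pos: [0.5583, -0.0805, 0.1975]
tool_rot: [-179.8, -0.1, 105.2]
contact_force: [0.1, -0.1, -0.8]
grip_width: 0.093
```

Emit:
jog_arm --motion '[{"dx": -2.1,"dy": -0.4,"dz": 0,"rx": 0,"ry": 0,"rz": -0.104,"claw": 9.3},{"dx": -4.1,"dy": -0.9,"dz": 0,"rx": 0,"ry": 0,"rz": -0.207,"claw": 9.3},{"dx": -6.2,"dy": -1.3,"dz": 0,"rx": 0,"ry": 0,"rz": -0.311,"claw": 9.3},{"dx": -8.2,"dy": -1.7,"dz": 0,"rx": 0,"ry": 0,"rz": -0.414,"claw": 9.3},{"dx": -10.3,"dy": -2.2,"dz": 0,"rx": 0,"ry": 0,"rz": -0.518,"claw": 9.3}]'

```text
t: 17.75
ee_pos: [0.5641, -0.185, 0.1975]
tool_rot: [-179.9, -0.2, 135.0]
contact_force: [-0.3, -0.6, 0.2]
grip_width: 0.0929
```

Emit:
jog_arm --motion '[{"dx": -1.6,"dy": -1.4,"dz": 0,"rx": 0,"ry": 0,"rz": -0.104,"claw": 9.3},{"dx": -3.1,"dy": -2.8,"dz": 0,"rx": 0,"ry": 0,"rz": -0.207,"claw": 9.3},{"dx": -4.7,"dy": -4.2,"dz": 0,"rx": 0,"ry": 0,"rz": -0.311,"claw": 9.3},{"dx": -6.3,"dy": -5.6,"dz": 0,"rx": 0,"ry": 0,"rz": -0.414,"claw": 9.3},{"dx": -7.9,"dy": -7,"dz": 0,"rx": 0,"ry": 0,"rz": -0.518,"claw": 9.3}]'

```text
t: 18.25
ee_pos: [0.5701, -0.2903, 0.1973]
tool_rot: [179.9, -0.2, 164.7]
contact_force: [1.2, 0.7, 0.2]
grip_width: 0.093
```

Emit:
jog_arm --motion '[{"dx": -0.7,"dy": -2,"dz": 0,"rx": 0,"ry": 0,"rz": -0.104,"claw": 9.3},{"dx": -1.4,"dy": -4,"dz": 0,"rx": 0,"ry": 0,"rz": -0.207,"claw": 9.3},{"dx": -2,"dy": -6,"dz": 0,"rx": 0,"ry": 0,"rz": -0.311,"claw": 9.3},{"dx": -2.7,"dy": -8,"dz": 0,"rx": 0,"ry": 0,"rz": -0.414,"claw": 9.3},{"dx": -3.4,"dy": -10,"dz": 0,"rx": 0,"ry": 0,"rz": -0.518,"claw": 9.3}]'

```text
t: 18.75
ee_pos: [0.5761, -0.3957, 0.1971]
tool_rot: [179.8, -0.1, -165.7]
contact_force: [0.6, 0.5, -0.2]
grip_width: 0.0932
```

Emit:
jog_arm --motion '[{"dx": 0,"dy": 0,"dz": 0,"rx": 0,"ry": 0,"rz": 0,"claw": 9.3},{"dx": 0,"dy": 0,"dz": 0,"rx": 0,"ry": 0,"rz": 0,"claw": 9.3},{"dx": 0,"dy": 0,"dz": 0,"rx": 0,"ry": 0,"rz": 0,"claw": 9.3}]'

```text
t: 19.05
ee_pos: [0.5765, -0.3948, 0.1988]
tool_rot: [179.9, -0.1, -166.0]
contact_force: [0.2, 0.9, 0.2]
grip_width: 0.0932
```

```bash
python3 - <<'E'
from h import *
s=sense(); print(s['t'],s['ee_pos'],s['tool_rot'],s['qpos'].round(1))
c=shot('wrist'); P=cloud(c); save(c,'pics/w6.png')
p=topcomp(P,.010,.05,(.577,-.395),120)
q=topcomp(P,.0225,.05,(.577,-.395),120)
xy=q[:,:2]*1000; vx,vy,x0,y0=cv2.fitLine(xy.astype(np.float32),cv2.DIST_L2,0,.01,.01).ravel()
if vx<0: vx,vy=-vx,-vy
d=np.array([vx,vy]); t=(xy-[x0,y0])@d; a,b=np.percentile(t,[.3,99.7]); print('axis',np.degrees(np.arctan2(vy,vx)),'len',b-a,'ends',[x0,y0]+a*d,[x0,y0]+b*d,'mid',[x0,y0]+(a+b)/2*d)
t2=(p[:,:2]*1000-[x0,y0])@d; print('full ends',[x0,y0]+t2.min()*d,[x0,y0]+t2.max()*d)
E
```

```text
19.05 [ 0.57651364 -0.39480113  0.19882504] [ 1.79887069e+02 -5.99423331e-02 -1.65995662e+02] [ -38.6   23.4   68.5    0.    88.2 -142.6]
n 6181 mean [ 575.7 -402.4   23.2] rect [ 587.1 -399.5  180.2   25.8   13.3] zmax 0.0283
n 4103 mean [ 568.4 -404.1   25.1] rect [ 572.6 -403.4  150.1   20.2   13. ] zmax 0.0283
axis 13.001843 len 149.07144494805118 ends [ 499.63361568 -420.01399103] [ 644.88329366 -386.47553577] mid [ 572.25845467 -403.2447634 ]
full ends [ 499.29451064 -420.0922911 ] [ 674.93286278 -379.53702724]
```

View pics/w6.png

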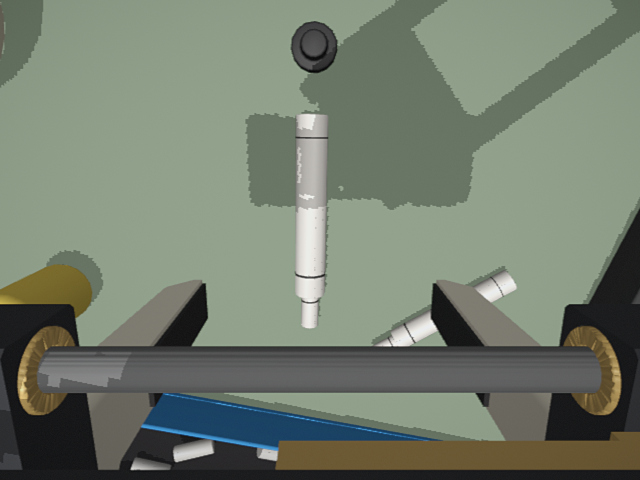

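```bash
python3 - <<'E'
from h import *
plan((572.3,-403.3,30,-166.8))
E
```

```text
dx 0.63 dy -0.71 dz 16.94 rz 0.015
-- at [ 572.3 -403.3   30.  -166.8]
```

Emit:
jog_arm --motion '[{"dx": 0.3,"dy": -0.4,"dz": 3,"rx": 0,"ry": 0,"rz": 0.01,"claw": 9.3},{"dx": 0.6,"dy": -0.7,"dz": 7,"rx": 0,"ry": 0,"rz": 0.015,"claw": 9.3},{"dx": 0.6,"dy": -0.7,"dz": 11.5,"rx": 0,"ry": 0,"rz": 0.015,"claw": 9.3},{"dx": 0.6,"dy": -0.7,"dz": 15,"rx": 0,"ry": 0,"rz": 0.015,"claw": 9.3},{"dx": 0.6,"dy": -0.7,"dz": 16.9,"rx": 0,"ry": 0,"rz": 0.015,"claw": 9.3}]'

```text
t: 19.6
ee_pos: [0.5706, -0.4019, 0.0268]
tool_rot: [179.7, -0.2, -166.8]
contact_force: [-0.3, 1.3, -1.1]
grip_width: 0.093
```

Emit:
jog_arm --motion '[{"dx": 0,"dy": 0,"dz": 0.4,"rx": 0,"ry": 0,"rz": 0,"claw": 9.3},{"dx": 0,"dy": 0,"dz": 1,"rx": 0,"ry": 0,"rz": 0,"claw": 8},{"dx": 0,"dy": 0,"dz": 1.6,"rx": 0,"ry": 0,"rz": 0,"claw": 7},{"dx": 0,"dy": 0,"dz": 2,"rx": 0,"ry": 0,"rz": 0,"claw": 6},{"dx": 0,"dy": 0,"dz": 2.2,"rx": 0,"ry": 0,"rz": 0,"claw": 6}]'

```text
t: 20.1
ee_pos: [0.573, -0.405, 0.0099]
tool_rot: [-179.9, 0.1, -166.8]
contact_force: [0.6, 0.2, 0.1]
grip_width: 0.0657
```

Emit:
jog_arm --motion '[{"dx": 0,"dy": 0,"dz": 0,"rx": 0,"ry": 0,"rz": 0,"claw": 6},{"dx": 0,"dy": 0,"dz": 0,"rx": 0,"ry": 0,"rz": 0,"claw": 6}]'

```text
t: 20.3
ee_pos: [0.5726, -0.4048, 0.0096]
tool_rot: [-180.0, 0.0, -166.8]
contact_force: [0.6, 0.8, 0.3]
grip_width: 0.0603
```

Emit:
jog_arm --motion '[{"dx": 0,"dy": 0.1,"dz": 0.3,"rx": 0,"ry": 0,"rz": 0,"claw": 6},{"dx": 0,"dy": 0.15,"dz": 0.5,"rx": 0,"ry": 0,"rz": 0,"claw": 6},{"dx": 0,"dy": 0.15,"dz": 0.5,"rx": 0,"ry": 0,"rz": 0,"claw": 2},{"dx": 0,"dy": 0.15,"dz": 0.5,"rx": 0,"ry": 0,"rz": 0,"claw": 2},{"dx": 0,"dy": 0.15,"dz": 0.5,"rx": 0,"ry": 0,"rz": 0,"claw": 2}]' --newtons 45

```text
t: 20.8
ee_pos: [0.5721, -0.4031, 0.0042]
tool_rot: [-180.0, 0.0, -166.8]
contact_force: [-0.6, -0.1, -0.5]
grip_width: 0.0406
```

Emit:
jog_arm --motion '[{"dx": 0,"dy": 0,"dz": 0,"rx": 0,"ry": 0,"rz": 0,"claw": 2},{"dx": 0,"dy": 0,"dz": 0,"rx": 0,"ry": 0,"rz": 0,"claw": 2},{"dx": 0,"dy": 0,"dz": 0,"rx": 0,"ry": 0,"rz": 0,"claw": 2},{"dx": 0,"dy": 0,"dz": 0,"rx": 0,"ry": 0,"rz": 0,"claw": 2},{"dx": 0,"dy": 0,"dz": 0,"rx": 0,"ry": 0,"rz": 0,"claw": 2}]'

```text
t: 21.3
ee_pos: [0.5722, -0.4031, 0.0042]
tool_rot: [180.0, 0.0, -166.8]
contact_force: [-0.2, 1.0, 1.2]
grip_width: 0.0246
```

```bash
python3 - <<'E'
from h import *
s=sense(); p=s['ee_pos']*1000; y=s['tool_rot'][2]; print(s['t'],p,s['tool_rot'],s['grip_width'],s['contact_force'])
y+=360
plan((p[0],p[1],p[2]+150,y),(557.8,67.7,220,84.8),(557.8,67.7,150,84.8))
E
```

```text
21.3 [ 572.17276571 -403.05779486    4.23889001] [ 1.79999779e+02  6.25515011e-03 -1.66809917e+02] 0.024583011604428922 [-0.23331301  1.04394037  1.21660078]
dx -0.00 dy 0.00 dz -15.00 rz -0.000
-- at [ 572.2 -403.1  154.2 -166.8]
dx -3.11 dy 15.39 dz -2.19 rz 0.631
dx 6.56 dy 14.26 dz -2.19 rz 0.631
dx 13.71 dy 7.65 dz -2.19 rz 0.631
-- at [ 557.8   67.7  220.  -275.2]
dx 0.00 dy 0.00 dz 7.00 rz -0.000
-- at [ 557.8   67.7  150.  -275.2]
```

Emit:
jog_arm --motion '[{"dx": 0,"dy": 0,"dz": 0,"rx": 0,"ry": 0,"rz": 0,"claw": 2},{"dx": 0,"dy": 0,"dz": 0,"rx": 0,"ry": 0,"rz": 0,"claw": 2}]'

```text
t: 21.5
ee_pos: [0.5722, -0.4031, 0.0042]
tool_rot: [180.0, 0.0, -166.8]
contact_force: [-1.1, 0.6, 1.2]
grip_width: 0.0247
```

```bash
python3 - <<'E'
from h import *
s=sense(); print(s['t'],s['ee_pos'],s['grip_width'])
c=shot('wrist'); save(c,'pics/w7.png')
E
```

```text
21.5 [ 0.57215605 -0.40306184  0.00420661] 0.024663431210702157
```

View pics/w7.png

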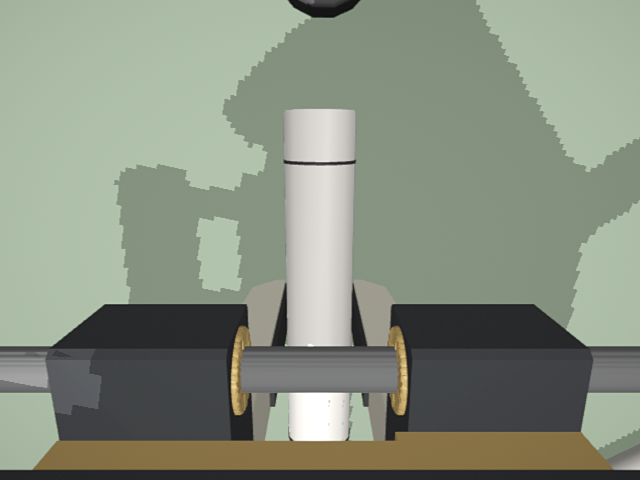

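The spindle (320,250) is firmly between the pads, and the opening is stable at 24.7 mm. I'll carry it over.

Emit:
jog_arm --motion '[{"dx": 0,"dy": 0,"dz": -0.3,"rx": 0,"ry": 0,"rz": 0,"claw": 2},{"dx": 0,"dy": 0,"dz": -2.5,"rx": 0,"ry": 0,"rz": 0,"claw": 2},{"dx": 0,"dy": 0,"dz": -6.5,"rx": 0,"ry": 0,"rz": 0,"claw": 2},{"dx": 0,"dy": 0,"dz": -11,"rx": 0,"ry": 0,"rz": 0,"claw": 2},{"dx": 0,"dy": 0,"dz": -15,"rx": 0,"ry": 0,"rz": 0,"claw": 2}]'

```text
t: 22.05
ee_pos: [0.5716, -0.4029, 0.1552]
tool_rot: [180.0, -0.0, -166.8]
contact_force: [0.9, -0.3, -3.9]
grip_width: 0.0247
```

Emit:
jog_arm --motion '[{"dx": -0.5,"dy": 2.4,"dz": -0.4,"rx": 0,"ry": 0,"rz": 0.1,"claw": 2},{"dx": -1.1,"dy": 5.4,"dz": -0.8,"rx": 0,"ry": 0,"rz": 0.22,"claw": 2},{"dx": -1.8,"dy": 8.7,"dz": -1.2,"rx": 0,"ry": 0,"rz": 0.355,"claw": 2},{"dx": -2.4,"dy": 12,"dz": -1.7,"rx": 0,"ry": 0,"rz": 0.49,"claw": 2},{"dx": -3.1,"dy": 15.4,"dz": -2.2,"rx": 0,"ry": 0,"rz": 0.631,"claw": 2}]'

```text
t: 22.55
ee_pos: [0.5663, -0.2448, 0.1754]
tool_rot: [-180.0, -0.1, 156.7]
contact_force: [-0.6, 0.1, -4.5]
grip_width: 0.025
```

Emit:
jog_arm --motion '[{"dx": 1.3,"dy": 2.9,"dz": -0.4,"rx": 0,"ry": 0,"rz": 0.126,"claw": 2},{"dx": 2.6,"dy": 5.7,"dz": -0.9,"rx": 0,"ry": 0,"rz": 0.252,"claw": 2},{"dx": 3.9,"dy": 8.6,"dz": -1.3,"rx": 0,"ry": 0,"rz": 0.379,"claw": 2},{"dx": 5.2,"dy": 11.4,"dz": -1.7,"rx": 0,"ry": 0,"rz": 0.505,"claw": 2},{"dx": 6.6,"dy": 14.3,"dz": -2.2,"rx": 0,"ry": 0,"rz": 0.631,"claw": 2}]'

```text
t: 23.05
ee_pos: [0.5614, -0.0874, 0.1975]
tool_rot: [-179.9, -0.1, 120.6]
contact_force: [1.1, 0.2, -3.5]
grip_width: 0.0247
```

Emit:
jog_arm --motion '[{"dx": 2.9,"dy": 1.6,"dz": -0.5,"rx": 0,"ry": 0,"rz": 0.14,"claw": 2},{"dx": 6,"dy": 3.3,"dz": -1,"rx": 0,"ry": 0,"rz": 0.28,"claw": 2},{"dx": 9,"dy": 5,"dz": -1.4,"rx": 0,"ry": 0,"rz": 0.41,"claw": 2},{"dx": 11.8,"dy": 6.6,"dz": -1.9,"rx": 0,"ry": 0,"rz": 0.54,"claw": 2},{"dx": 13.7,"dy": 7.7,"dz": -2.2,"rx": 0,"ry": 0,"rz": 0.631,"claw": 2}]'

```text
t: 23.55
ee_pos: [0.5573, 0.0705, 0.22]
tool_rot: [-180.0, -0.0, 84.5]
contact_force: [-0.3, -0.0, -4.3]
grip_width: 0.0249
```

Emit:
jog_arm --motion '[{"dx": 0,"dy": 0,"dz": 0,"rx": 0,"ry": 0,"rz": 0,"claw": 2},{"dx": 0,"dy": 0,"dz": 0,"rx": 0,"ry": 0,"rz": 0,"claw": 2},{"dx": 0,"dy": 0,"dz": 0,"rx": 0,"ry": 0,"rz": 0,"claw": 2}]'

```text
t: 23.85
ee_pos: [0.5576, 0.0676, 0.2195]
tool_rot: [-179.9, 0.0, 84.8]
contact_force: [-0.1, -0.5, -4.7]
grip_width: 0.0253
```

```bash
python3 - <<'E'
from h import *
s=sense(); print(s['t'],s['ee_pos'],s['tool_rot'],s['grip_width'],s['contact_force'])
c=shot('top'); save(c,'pics/t1.png'); P=cloud(c)
p=topcomp(P,.19,.30,(.55,.0677),1)if 0 else None
c=shot('wrist'); P=cloud(c); save(c,'pics/w8.png')
# plain end of spindle in view: points near the height of spindle
zt=s['ee_pos'][2]
q=topcomp(P,zt-.01,zt+.04,(.563,.125),45)
d=np.array([.0906,.9959]); t=(q[:,:2]*1000-s['ee_pos'][:2]*1000)@d
top=q[:,2]>q[:,2].max()-.004
print('end at',np.percentile(t,99.5),'zmax',q[:,2].max()-zt)
for lo in range(40,80,10):
    k=(t>lo)&(t<lo+10); print(lo, (q[k,2].max()-zt)*1000 if k.any() else None, (q[k][q[k,2]>q[k,2].max()-.002][:,:2].mean(0)*1000) if k.any() else None)
plan((557.8,67.7,120,84.8))
E
```

```text
23.85 [0.55764424 0.0675883  0.21954412] [-1.79945255e+02  3.50202145e-02  8.47679711e+01] 0.025254148383200066 [-0.14107471 -0.46314184 -4.72402563]
n 12245 mean [562.4 113.  239.5] rect [562.2 111.2  62.3  25.9  84.6] zmax 0.2441
end at 74.70670802085826 zmax 0.024515296401536185
40 23.844983268656833 [562.26730712 112.36422004]
50 24.515296401536187 [563.20620005 122.81885629]
60 24.406556895937985 [564.03438387 132.31441168]
70 23.97024408641976 [564.89347549 139.60492016]
dx 0.03 dy 0.00 dz 9.97 rz -0.002
-- at [557.8  67.7 120.   84.8]
```

View pics/w8.png

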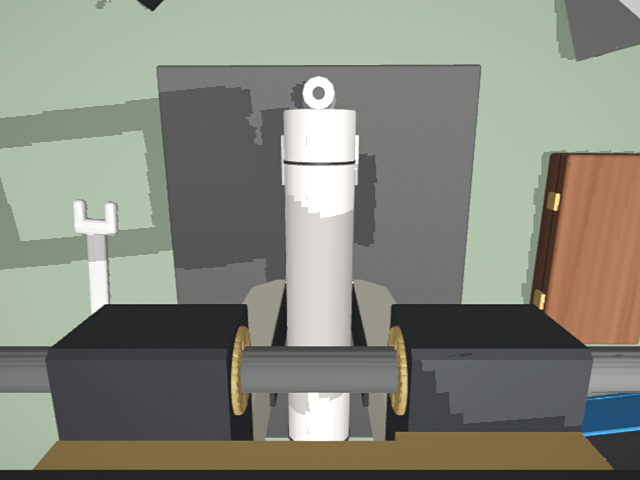

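Spindle is level and its plain end is 75 mm ahead of the TCP, with the post just beyond at (318,92). I'll lower it to (558.2,67.9).

Emit:
jog_arm --motion '[{"dx": 0,"dy": 0,"dz": 1.5,"rx": 0,"ry": 0,"rz": 0,"claw": 2},{"dx": 0,"dy": 0.05,"dz": 4,"rx": 0,"ry": 0,"rz": 0,"claw": 2},{"dx": 0,"dy": 0.05,"dz": 7,"rx": 0,"ry": 0,"rz": 0,"claw": 2},{"dx": 0,"dy": 0.05,"dz": 9,"rx": 0,"ry": 0,"rz": 0,"claw": 2},{"dx": 0,"dy": 0.05,"dz": 10,"rx": 0,"ry": 0,"rz": 0,"claw": 2}]'

```text
t: 24.45
ee_pos: [0.5562, 0.0678, 0.1162]
tool_rot: [-179.7, 0.0, 84.7]
contact_force: [-0.4, -0.6, -4.6]
grip_width: 0.0251
```

Emit:
jog_arm --motion '[{"dx": 0,"dy": 0,"dz": 0.4,"rx": 0,"ry": 0,"rz": 0,"claw": 2},{"dx": 0,"dy": 0,"dz": 0.9,"rx": 0,"ry": 0,"rz": 0,"claw": 2},{"dx": 0,"dy": 0,"dz": 1.2,"rx": 0,"ry": 0,"rz": 0,"claw": 2},{"dx": 0,"dy": 0,"dz": 1.2,"rx": 0,"ry": 0,"rz": 0,"claw": 2},{"dx": 0,"dy": 0,"dz": 1.2,"rx": 0,"ry": 0,"rz": 0,"claw": 2}]'

```text
t: 24.95
ee_pos: [0.559, 0.0684, 0.1089]
tool_rot: [179.9, -0.0, 84.7]
contact_force: [-0.0, 0.5, -3.4]
grip_width: 0.0249
```

Emit:
jog_arm --motion '[{"dx": -0.05,"dy": -0.05,"dz": 0.5,"rx": 0,"ry": 0,"rz": 0,"claw": 2},{"dx": -0.05,"dy": -0.08,"dz": 0.9,"rx": 0,"ry": 0,"rz": 0,"claw": 2},{"dx": -0.05,"dy": -0.08,"dz": 1.1,"rx": 0,"ry": 0,"rz": 0,"claw": 2},{"dx": -0.05,"dy": -0.08,"dz": 1.2,"rx": 0,"ry": 0,"rz": 0,"claw": 2},{"dx": -0.05,"dy": -0.08,"dz": 1.3,"rx": 0,"ry": 0,"rz": 0,"claw": 2}]'

```text
t: 25.45
ee_pos: [0.5575, 0.068, 0.095]
tool_rot: [-180.0, 0.0, 84.7]
contact_force: [-0.9, -0.4, -3.9]
grip_width: 0.0249
```

Emit:
jog_arm --motion '[{"dx": 0,"dy": 0,"dz": 0,"rx": 0,"ry": 0,"rz": 0,"claw": 2},{"dx": 0,"dy": 0,"dz": 0.1,"rx": 0,"ry": 0,"rz": 0,"claw": 2},{"dx": 0,"dy": 0,"dz": 0.1,"rx": 0,"ry": 0,"rz": 0,"claw": 2}]'

```text
t: 25.75
ee_pos: [0.5576, 0.068, 0.0941]
tool_rot: [-180.0, 0.0, 84.7]
contact_force: [0.2, 0.1, -3.7]
grip_width: 0.0249
```

Emit:
jog_arm --motion '[{"dx": 0,"dy": 0.04,"dz": 0.05,"rx": 0,"ry": 0,"rz": 0,"claw": 2},{"dx": 0,"dy": 0.04,"dz": 0.1,"rx": 0,"ry": 0,"rz": 0,"claw": 2},{"dx": 0,"dy": 0.04,"dz": 0.15,"rx": 0,"ry": 0,"rz": 0,"claw": 2},{"dx": 0,"dy": 0.04,"dz": 0.15,"rx": 0,"ry": 0,"rz": 0,"claw": 2}]'

```text
t: 26.15
ee_pos: [0.5581, 0.0679, 0.0927]
tool_rot: [180.0, 0.0, 84.7]
contact_force: [-0.7, 0.2, -4.3]
grip_width: 0.0247
```

Emit:
jog_arm --motion '[{"dx": 0,"dy": 0,"dz": 0.04,"rx": 0,"ry": 0,"rz": 0,"claw": 2},{"dx": 0,"dy": 0,"dz": 0.08,"rx": 0,"ry": 0,"rz": 0,"claw": 2},{"dx": 0,"dy": 0,"dz": 0.12,"rx": 0,"ry": 0,"rz": 0,"claw": 2},{"dx": 0,"dy": 0,"dz": 0.12,"rx": 0,"ry": 0,"rz": 0,"claw": 2}]'

```text
t: 26.55
ee_pos: [0.5582, 0.0679, 0.0925]
tool_rot: [180.0, -0.0, 84.7]
contact_force: [-5.1, 0.4, 6.8]
grip_width: 0.0251
```

Seated in both grooves (contact felt). I'll release and rise.

Emit:
jog_arm --motion '[{"dx": 0,"dy": 0,"dz": 0,"rx": 0,"ry": 0,"rz": 0,"claw": 2.8},{"dx": 0,"dy": 0,"dz": 0,"rx": 0,"ry": 0,"rz": 0,"claw": 3.2},{"dx": 0,"dy": 0,"dz": 0,"rx": 0,"ry": 0,"rz": 0,"claw": 5},{"dx": 0,"dy": 0,"dz": 0,"rx": 0,"ry": 0,"rz": 0,"claw": 7},{"dx": 0,"dy": 0,"dz": 0,"rx": 0,"ry": 0,"rz": 0,"claw": 7}]'

```text
t: 27.05
ee_pos: [0.558, 0.0679, 0.0914]
tool_rot: [180.0, -0.0, 84.7]
contact_force: [-0.7, -0.3, -0.1]
grip_width: 0.0514
```

Emit:
jog_arm --motion '[{"dx": 0,"dy": 0,"dz": -0.5,"rx": 0,"ry": 0,"rz": 0,"claw": 7},{"dx": 0,"dy": 0,"dz": -3,"rx": 0,"ry": 0,"rz": 0,"claw": 7},{"dx": 0,"dy": 0,"dz": -6.5,"rx": 0,"ry": 0,"rz": 0,"claw": 9.3},{"dx": 0,"dy": 0,"dz": -10,"rx": 0,"ry": 0,"rz": 0,"claw": 9.3},{"dx": 0,"dy": 0,"dz": -13,"rx": 0,"ry": 0,"rz": 0,"claw": 9.3}]'

```text
t: 27.55
ee_pos: [0.5583, 0.0679, 0.2239]
tool_rot: [179.9, -0.0, 84.7]
contact_force: [0.3, -0.1, 0.7]
grip_width: 0.0895
```

Emit:
jog_arm --motion '[{"dx": 0,"dy": 0,"dz": 0,"rx": 0,"ry": 0,"rz": 0,"claw": 9.3},{"dx": 0,"dy": 0,"dz": 0,"rx": 0,"ry": 0,"rz": 0,"claw": 9.3}]'

```text
t: 27.75
ee_pos: [0.5586, 0.0679, 0.2225]
tool_rot: [179.9, -0.0, 84.7]
contact_force: [0.6, 0.2, -0.3]
grip_width: 0.0929
```

```bash
python3 - <<'E'
from h import *
s=sense(); print(s['t'],s['ee_pos'],s['tool_rot'],s['grip_width'],s['contact_force'])
c=shot('wrist'); P=cloud(c); save(c,'pics/w9.png')
q=topcomp(P,.106,.13,(.558,.0678),80)
d=np.array([.0906,.9959]); t=(q[:,:2]*1000-[557.8,67.9])@d; print(np.percentile(t,[.3,99.7]))
xy=q[:,:2]*1000; vx,vy,x0,y0=cv2.fitLine(xy.astype(np.float32),cv2.DIST_L2,0,.01,.01).ravel(); print('axis',np.degrees(np.arctan2(vy,vx)),x0+(67.9-y0)*vx/vy)
topcomp(P,.1,.13,(.566,.1573),14)
plan((490,165,220,60),(437,272,215,35.6))
E
```

```text
27.75 [0.55857209 0.0679437  0.22246778] [ 1.79878443e+02 -1.41723358e-02  8.47286890e+01] 0.09286181356709693 [ 0.57166565  0.16247173 -0.32297085]
n 7931 mean [558.6  72.4 112.3] rect [558.   65.5 155.   24.7  84.7] zmax 0.1165
[-78.91234407  74.89623718]
axis 84.69863 558.2239
n 848 mean [565.8 157.4 112.3] rect [565.9 157.6  19.3  19.2  40.3] zmax 0.1147
dx 9.04 dy -7.64 dz 0.09 rz 0.432
-- at [490. 165. 220.  60.]
dx 6.62 dy -9.94 dz 0.50 rz 0.426
-- at [437.  272.  215.   35.6]
```

Spindle lies at 84.7° with its plain end 5 mm from the post. Now the dial gauge.

Emit:
jog_arm --motion '[{"dx": 1.8,"dy": -1.5,"dz": 0,"rx": 0,"ry": 0,"rz": 0.086,"claw": 9.3},{"dx": 3.6,"dy": -3,"dz": 0,"rx": 0,"ry": 0,"rz": 0.173,"claw": 9.3},{"dx": 5.4,"dy": -4.6,"dz": 0,"rx": 0,"ry": 0,"rz": 0.26,"claw": 9.3},{"dx": 7.2,"dy": -6.1,"dz": 0.1,"rx": 0,"ry": 0,"rz": 0.346,"claw": 9.3},{"dx": 9,"dy": -7.6,"dz": 0.1,"rx": 0,"ry": 0,"rz": 0.432,"claw": 9.3}]'

```text
t: 28.3
ee_pos: [0.4888, 0.1649, 0.2181]
tool_rot: [-179.8, 0.1, 59.8]
contact_force: [0.9, -0.1, -0.0]
grip_width: 0.093
```

Emit:
jog_arm --motion '[{"dx": 1.3,"dy": -2,"dz": 0.1,"rx": 0,"ry": 0,"rz": 0.085,"claw": 9.3},{"dx": 2.6,"dy": -4,"dz": 0.2,"rx": 0,"ry": 0,"rz": 0.17,"claw": 9.3},{"dx": 4,"dy": -6,"dz": 0.3,"rx": 0,"ry": 0,"rz": 0.256,"claw": 9.3},{"dx": 5.5,"dy": -8.2,"dz": 0.4,"rx": 0,"ry": 0,"rz": 0.35,"claw": 9.3},{"dx": 6.6,"dy": -9.9,"dz": 0.5,"rx": 0,"ry": 0,"rz": 0.426,"claw": 9.3}]'

```text
t: 28.8
ee_pos: [0.4361, 0.2719, 0.2132]
tool_rot: [-180.0, 0.2, 35.4]
contact_force: [0.5, 0.0, -0.1]
grip_width: 0.0927
```

Emit:
jog_arm --motion '[{"dx": 0,"dy": 0,"dz": 0,"rx": 0,"ry": 0,"rz": 0,"claw": 9.3},{"dx": 0,"dy": 0,"dz": 0,"rx": 0,"ry": 0,"rz": 0,"claw": 9.3},{"dx": 0,"dy": 0,"dz": 0,"rx": 0,"ry": 0,"rz": 0,"claw": 9.3}]'

```text
t: 29.1
ee_pos: [0.4379, 0.2703, 0.2146]
tool_rot: [180.0, 0.1, 35.6]
contact_force: [0.2, -0.5, 0.3]
grip_width: 0.0931
```

```bash
python3 - <<'E'
from h import *
s=sense(); print(s['t'],s['ee_pos'],s['tool_rot'],s['qpos'].round(1))
c=shot('wrist'); P=cloud(c); save(c,'pics/w10.png')
print('base top'); p=topcomp(P,.030,.040,(.44,.275),60)
print('dial face'); p=topcomp(P,.054,.068,(.44,.275),60)
print('all'); p=topcomp(P,.02,.07,(.435,.27),80)
g=cv2.cvtColor(c['pixels'],cv2.COLOR_RGB2GRAY); m=(np.hypot(P[...,0]-.435,P[...,1]-.27)<.08)&(P[...,2]>.006)&(P[...,2]<.07)&(g<70)
q=P[m&(P[...,2]>.028)&(P[...,2]<.042)]; r=cv2.minAreaRect((q[:,:2]*1000).astype(np.float32)); print('dark base top',len(q),r)
E
```

```text
29.1 [0.43789574 0.27032067 0.2146114 ] [1.79992287e+02 8.18636408e-02 3.56282118e+01] [26.  -5.7 98.9 -0.  86.8 80.4]
base top
n 954 mean [443.8 277.4  34.4] rect [439.1 274.2  40.1  49.9  35.3] zmax 0.0373
dial face
n 2200 mean [438.  273.2  59.5] rect [433.2 273.2  51.1  39.3   7.6] zmax 0.0623
all
n 3572 mean [440.4 274.8  49.9] rect [431.3 268.7  75.4  49.9  35.1] zmax 0.0623
dark base top 170 ((450.498046875, 249.41098022460938), (47.91295623779297, 107.29812622070312), 24.20473861694336)
```

View pics/w10.png

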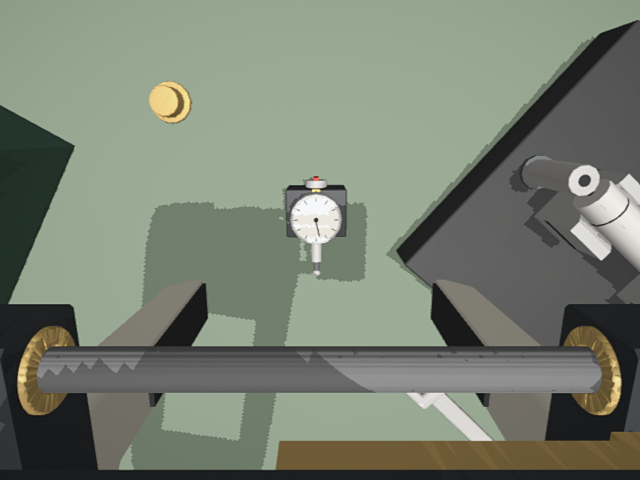

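```bash
python3 - <<'E'
from h import *
c=camera('wrist'); z=c['z_map'][372,250]; p=np.array(c['tool_from_camera'])@[ (250-c['cx'])/c['fx']*z,(372-c['cy'])/c['fy']*z,z,1]; print('bar in tool',z,p)
z=c['z_map'][353,250]; print(np.array(c['tool_from_camera'])@[ (250-c['cx'])/c['fx']*z,(353-c['cy'])/c['fy']*z,z,1])
plan((439.1,274.2,30,35.3))
E
```

```text
bar in tool 0.0715853 [ 0.0292093  -0.01131481 -0.10260046  1.        ]
[ 0.03093476 -0.01174525 -0.09937447  1.        ]
dx 0.30 dy -0.26 dz 18.51 rz 0.004
-- at [439.1 274.2  30.   35.3]
```

Emit:
jog_arm --motion '[{"dx": 0.1,"dy": -0.1,"dz": 4,"rx": 0,"ry": 0,"rz": 0.005,"claw": 9.3},{"dx": 0.3,"dy": -0.3,"dz": 8.5,"rx": 0,"ry": 0,"rz": 0.005,"claw": 9.3},{"dx": 0.3,"dy": -0.3,"dz": 13,"rx": 0,"ry": 0,"rz": 0.005,"claw": 9.3},{"dx": 0.3,"dy": -0.3,"dz": 16.5,"rx": 0,"ry": 0,"rz": 0.005,"claw": 9.3},{"dx": 0.3,"dy": -0.3,"dz": 18.5,"rx": 0,"ry": 0,"rz": 0.005,"claw": 9.3}]'

```text
t: 29.7
ee_pos: [0.4368, 0.2735, 0.0268]
tool_rot: [-180.0, 0.3, 35.3]
contact_force: [0.7, -0.2, 0.2]
grip_width: 0.0928
```

Emit:
jog_arm --motion '[{"dx": 0,"dy": 0,"dz": 0.5,"rx": 0,"ry": 0,"rz": 0,"claw": 9.3},{"dx": 0,"dy": 0,"dz": 1.2,"rx": 0,"ry": 0,"rz": 0,"claw": 8.5},{"dx": 0,"dy": 0,"dz": 1.9,"rx": 0,"ry": 0,"rz": 0,"claw": 8},{"dx": 0,"dy": 0,"dz": 2.2,"rx": 0,"ry": 0,"rz": 0,"claw": 7.5},{"dx": 0,"dy": 0,"dz": 2.2,"rx": 0,"ry": 0,"rz": 0,"claw": 7}]'

```text
t: 30.2
ee_pos: [0.4389, 0.2755, 0.0088]
tool_rot: [180.0, -0.0, 35.3]
contact_force: [0.1, 0.2, 0.6]
grip_width: 0.0719
```

Emit:
jog_arm --motion '[{"dx": 0,"dy": 0,"dz": 0,"rx": 0,"ry": 0,"rz": 0,"claw": 7},{"dx": 0,"dy": 0,"dz": 0,"rx": 0,"ry": 0,"rz": 0,"claw": 7}]'

```text
t: 30.4
ee_pos: [0.4391, 0.2757, 0.0091]
tool_rot: [180.0, -0.1, 35.3]
contact_force: [-1.2, 0.6, 0.7]
grip_width: 0.0701
```

Emit:
jog_arm --motion '[{"dx": -0.1,"dy": 0.1,"dz": 0.3,"rx": 0,"ry": 0,"rz": 0,"claw": 7},{"dx": -0.1,"dy": 0.1,"dz": 0.45,"rx": 0,"ry": 0,"rz": 0,"claw": 6},{"dx": -0.1,"dy": 0.1,"dz": 0.45,"rx": 0,"ry": 0,"rz": 0,"claw": 4.5},{"dx": -0.1,"dy": 0.1,"dz": 0.45,"rx": 0,"ry": 0,"rz": 0,"claw": 4.5},{"dx": -0.1,"dy": 0.1,"dz": 0.45,"rx": 0,"ry": 0,"rz": 0,"claw": 4.5}]' --newtons 35

```text
t: 30.9
ee_pos: [0.4383, 0.2739, 0.0038]
tool_rot: [180.0, 0.0, 35.3]
contact_force: [0.2, -0.4, -1.3]
grip_width: 0.05
```

Emit:
jog_arm --motion '[{"dx": 0,"dy": 0,"dz": 0,"rx": 0,"ry": 0,"rz": 0,"claw": 4.5},{"dx": 0,"dy": 0,"dz": 0,"rx": 0,"ry": 0,"rz": 0,"claw": 4.5},{"dx": 0,"dy": 0,"dz": 0,"rx": 0,"ry": 0,"rz": 0,"claw": 4.5},{"dx": 0,"dy": 0,"dz": 0,"rx": 0,"ry": 0,"rz": 0,"claw": 4.5},{"dx": 0,"dy": 0,"dz": 0,"rx": 0,"ry": 0,"rz": 0,"claw": 4.5}]'

```text
t: 31.4
ee_pos: [0.4383, 0.2739, 0.0038]
tool_rot: [-180.0, 0.0, 35.3]
contact_force: [0.4, 0.4, -2.1]
grip_width: 0.0497
```

```bash
python3 - <<'E'
from h import *
s=sense(); p=s['ee_pos']*1000; y=s['tool_rot'][2]; print(s['t'],p,s['tool_rot'],s['grip_width'],s['contact_force'])
# TCP->dial base offset along tool x
ax=np.array([np.cos(np.radians(y)),np.sin(np.radians(y))]); off=(np.array([439.1,274.2])-p[:2])@ax; print('dial centre offset along tool x',off)
px=np.array([.9958,-.0915]); py=np.array([.0915,.9958])
tgt=np.array([558.2,67.9])+71*px+0*py; tcp=tgt-off*px; print('dial',tgt,'tcp',tcp)
plan((p[0],p[1],p[2]+190,y),(*tcp,205,-5.25),(*tcp,100,-5.25))
E
```

```text
31.4 [438.27003457 273.94909101   3.8363077 ] [-1.79998939e+02  8.55773435e-03  3.52822276e+01] 0.04973145194808013 [ 0.44813623  0.42970171 -2.11111884]
dial centre offset along tool x 0.8224408710914359
dial [628.9018  61.4035] tcp [628.08281338  61.47875334]
dx 0.00 dy 0.00 dz -19.00 rz -0.000
-- at [438.3 273.9 193.8  35.3]
dx 1.61 dy 14.15 dz -0.56 rz 0.354
dx 6.41 dy 12.72 dz -0.56 rz 0.354
-- at [628.1  61.5 205.   -5.2]
dx 0.00 dy -0.00 dz 10.50 rz -0.000
-- at [628.1  61.5 100.   -5.2]
```

Emit:
jog_arm --motion '[{"dx": 0,"dy": 0,"dz": -0.3,"rx": 0,"ry": 0,"rz": 0,"claw": 4.5},{"dx": 0,"dy": 0,"dz": -4,"rx": 0,"ry": 0,"rz": 0,"claw": 4.5},{"dx": 0,"dy": 0,"dz": -9,"rx": 0,"ry": 0,"rz": 0,"claw": 4.5},{"dx": 0,"dy": 0,"dz": -14,"rx": 0,"ry": 0,"rz": 0,"claw": 4.5},{"dx": 0,"dy": 0,"dz": -19,"rx": 0,"ry": 0,"rz": 0,"claw": 4.5}]'

```text
t: 31.9
ee_pos: [0.4377, 0.2738, 0.1958]
tool_rot: [-180.0, 0.0, 35.3]
contact_force: [1.4, 0.4, -3.0]
grip_width: 0.05
```

Emit:
jog_arm --motion '[{"dx": 0.3,"dy": 2.2,"dz": -0.1,"rx": 0,"ry": 0,"rz": 0.06,"claw": 4.5},{"dx": 0.6,"dy": 5,"dz": -0.2,"rx": 0,"ry": 0,"rz": 0.13,"claw": 4.5},{"dx": 0.9,"dy": 8,"dz": -0.3,"rx": 0,"ry": 0,"rz": 0.2,"claw": 4.5},{"dx": 1.3,"dy": 11.1,"dz": -0.4,"rx": 0,"ry": 0,"rz": 0.28,"claw": 4.5},{"dx": 1.6,"dy": 14.1,"dz": -0.6,"rx": 0,"ry": 0,"rz": 0.354,"claw": 4.5}]'

```text
t: 32.4
ee_pos: [0.5333, 0.1672, 0.1999]
tool_rot: [-180.0, 0.0, 14.8]
contact_force: [0.3, 0.1, -3.5]
grip_width: 0.0496
```

Emit:
jog_arm --motion '[{"dx": 1.4,"dy": 2.8,"dz": -0.1,"rx": 0,"ry": 0,"rz": 0.08,"claw": 4.5},{"dx": 2.8,"dy": 5.6,"dz": -0.2,"rx": 0,"ry": 0,"rz": 0.16,"claw": 4.5},{"dx": 4.2,"dy": 8.4,"dz": -0.4,"rx": 0,"ry": 0,"rz": 0.23,"claw": 4.5},{"dx": 5.6,"dy": 11,"dz": -0.5,"rx": 0,"ry": 0,"rz": 0.3,"claw": 4.5},{"dx": 6.4,"dy": 12.8,"dz": -0.6,"rx": 0,"ry": 0,"rz": 0.354,"claw": 4.5}]'

```text
t: 32.9
ee_pos: [0.6287, 0.0594, 0.2057]
tool_rot: [180.0, 0.0, -5.5]
contact_force: [-0.6, -0.8, -2.9]
grip_width: 0.0496
```

Emit:
jog_arm --motion '[{"dx": 0,"dy": 0,"dz": 0,"rx": 0,"ry": 0,"rz": 0,"claw": 4.5},{"dx": 0,"dy": 0,"dz": 0,"rx": 0,"ry": 0,"rz": 0,"claw": 4.5},{"dx": 0,"dy": 0,"dz": 0,"rx": 0,"ry": 0,"rz": 0,"claw": 4.5},{"dx": 0,"dy": 0,"dz": 0,"rx": 0,"ry": 0,"rz": 0,"claw": 4.5}]'

```text
t: 33.3
ee_pos: [0.6273, 0.062, 0.2059]
tool_rot: [-180.0, 0.0, -5.2]
contact_force: [-0.6, -0.8, -2.1]
grip_width: 0.05
```

```bash
python3 - <<'E'
from h import *
s=sense(); p=s['ee_pos']*1000; y=s['tool_rot'][2]; print(s['t'],p,s['tool_rot'],s['grip_width'],s['contact_force'],s['qpos'].round(1))
plan((628,60.4,85,-5.3))
E
```

```text
33.3 [627.2553612   62.02780594 205.93385982] [-1.79987032e+02  1.78185752e-02 -5.18815865e+00] 0.04999941908012244 [-0.64170078 -0.82804254 -2.10373274] [ 1.  12.5 81.   0.  86.5 96.2]
dx 0.09 dy 0.16 dz 12.09 rz 0.002
-- at [628.   60.4  85.   -5.3]
```

Emit:
jog_arm --motion '[{"dx": 0.3,"dy": 0.1,"dz": 1.5,"rx": 0,"ry": 0,"rz": 0,"claw": 4.5},{"dx": 0.4,"dy": 0.15,"dz": 4,"rx": 0,"ry": 0,"rz": 0,"claw": 4.5},{"dx": 0.4,"dy": 0.15,"dz": 7,"rx": 0,"ry": 0,"rz": 0,"claw": 4.5},{"dx": 0.4,"dy": 0.15,"dz": 9.5,"rx": 0,"ry": 0,"rz": 0,"claw": 4.5},{"dx": 0.4,"dy": 0.15,"dz": 11,"rx": 0,"ry": 0,"rz": 0,"claw": 4.5}]'

```text
t: 33.8
ee_pos: [0.6295, 0.0595, 0.092]
tool_rot: [180.0, 0.3, -5.2]
contact_force: [-0.4, -0.4, -3.3]
grip_width: 0.0495
```

Emit:
jog_arm --motion '[{"dx": 0,"dy": 0,"dz": 0.6,"rx": 0,"ry": 0,"rz": 0,"claw": 4.5},{"dx": 0,"dy": 0,"dz": 1.3,"rx": 0,"ry": 0,"rz": 0,"claw": 4.5},{"dx": 0,"dy": 0,"dz": 2,"rx": 0,"ry": 0,"rz": 0,"claw": 4.5},{"dx": 0,"dy": 0,"dz": 2.5,"rx": 0,"ry": 0,"rz": 0,"claw": 4.5},{"dx": 0,"dy": 0,"dz": 2.7,"rx": 0,"ry": 0,"rz": 0,"claw": 4.5}]'

```text
t: 34.3
ee_pos: [0.6318, 0.0592, 0.0689]
tool_rot: [-180.0, -0.0, -5.3]
contact_force: [-0.5, 0.8, -2.6]
grip_width: 0.0498
```

Emit:
jog_arm --motion '[{"dx": 0,"dy": 0,"dz": 0,"rx": 0,"ry": 0,"rz": 0,"claw": 4.5},{"dx": 0,"dy": 0,"dz": 0,"rx": 0,"ry": 0,"rz": 0,"claw": 4.5},{"dx": 0,"dy": 0,"dz": 0,"rx": 0,"ry": 0,"rz": 0,"claw": 4.5}]'

```text
t: 34.6
ee_pos: [0.632, 0.0592, 0.0695]
tool_rot: [-180.0, -0.0, -5.3]
contact_force: [0.2, -0.7, -3.0]
grip_width: 0.0498
```

Emit:
jog_arm --motion '[{"dx": -0.2,"dy": -0.06,"dz": 0.5,"rx": 0,"ry": 0,"rz": 0,"claw": 4.5},{"dx": -0.4,"dy": -0.08,"dz": 0.9,"rx": 0,"ry": 0,"rz": 0,"claw": 4.5},{"dx": -0.4,"dy": -0.08,"dz": 1.2,"rx": 0,"ry": 0,"rz": 0,"claw": 4.5},{"dx": -0.4,"dy": -0.08,"dz": 1.3,"rx": 0,"ry": 0,"rz": 0,"claw": 4.5},{"dx": -0.4,"dy": -0.08,"dz": 1.3,"rx": 0,"ry": 0,"rz": 0,"claw": 4.5}]'

```text
t: 35.1
ee_pos: [0.6275, 0.0604, 0.0555]
tool_rot: [180.0, 0.0, -5.3]
contact_force: [-0.2, 0.0, -2.6]
grip_width: 0.0495
```

Emit:
jog_arm --motion '[{"dx": 0,"dy": 0,"dz": 0.05,"rx": 0,"ry": 0,"rz": 0,"claw": 4.5},{"dx": 0,"dy": 0,"dz": 0.1,"rx": 0,"ry": 0,"rz": 0,"claw": 4.5},{"dx": 0,"dy": 0,"dz": 0.1,"rx": 0,"ry": 0,"rz": 0,"claw": 4.5}]'

```text
t: 35.4
ee_pos: [0.6278, 0.0604, 0.055]
tool_rot: [-180.0, -0.0, -5.3]
contact_force: [-0.5, 0.0, -2.2]
grip_width: 0.05
```

Emit:
jog_arm --motion '[{"dx": 0,"dy": 0,"dz": 0.05,"rx": 0,"ry": 0,"rz": 0,"claw": 4.5},{"dx": 0,"dy": 0,"dz": 0.1,"rx": 0,"ry": 0,"rz": 0,"claw": 4.5},{"dx": 0,"dy": 0,"dz": 0.14,"rx": 0,"ry": 0,"rz": 0,"claw": 4.5},{"dx": 0,"dy": 0,"dz": 0.14,"rx": 0,"ry": 0,"rz": 0,"claw": 4.5}]'

```text
t: 35.8
ee_pos: [0.6278, 0.0604, 0.0538]
tool_rot: [-180.0, -0.0, -5.3]
contact_force: [-1.3, -0.5, 0.6]
grip_width: 0.0498
```

Emit:
jog_arm --motion '[{"dx": 0,"dy": 0,"dz": 0,"rx": 0,"ry": 0,"rz": 0,"claw": 5.3},{"dx": 0,"dy": 0,"dz": 0,"rx": 0,"ry": 0,"rz": 0,"claw": 6},{"dx": 0,"dy": 0,"dz": 0,"rx": 0,"ry": 0,"rz": 0,"claw": 8},{"dx": 0,"dy": 0,"dz": 0,"rx": 0,"ry": 0,"rz": 0,"claw": 8},{"dx": 0,"dy": 0,"dz": 0,"rx": 0,"ry": 0,"rz": 0,"claw": 8}]'

```text
t: 36.3
ee_pos: [0.6278, 0.0604, 0.0536]
tool_rot: [-180.0, -0.0, -5.3]
contact_force: [0.4, -0.1, -0.2]
grip_width: 0.0781
```

Emit:
jog_arm --motion '[{"dx": 0,"dy": 0,"dz": -0.5,"rx": 0,"ry": 0,"rz": 0,"claw": 8},{"dx": 0,"dy": 0,"dz": -3,"rx": 0,"ry": 0,"rz": 0,"claw": 8},{"dx": 0,"dy": 0,"dz": -7,"rx": 0,"ry": 0,"rz": 0,"claw": 8},{"dx": 0,"dy": 0,"dz": -11.5,"rx": 0,"ry": 0,"rz": 0,"claw": 8},{"dx": -2,"dy": 0,"dz": -16,"rx": 0,"ry": 0,"rz": 0,"claw": 8}]'

```text
t: 36.8
ee_pos: [0.6084, 0.0619, 0.2153]
tool_rot: [180.0, -0.0, -5.3]
contact_force: [0.3, 0.9, 0.4]
grip_width: 0.0796
```

Emit:
jog_arm --motion '[{"dx": -3,"dy": 0,"dz": -3,"rx": 0,"ry": 0,"rz": 0,"claw": 9.3},{"dx": -4,"dy": 0,"dz": -5,"rx": 0,"ry": 0,"rz": 0,"claw": 9.3},{"dx": -4,"dy": 0,"dz": -5,"rx": 0,"ry": 0,"rz": 0,"claw": 9.3},{"dx": -4,"dy": 0,"dz": -5,"rx": 0,"ry": 0,"rz": 0,"claw": 9.3}]'

```text
t: 37.2
ee_pos: [0.5684, 0.0659, 0.2638]
tool_rot: [-180.0, -0.1, -5.3]
contact_force: [-0.1, -0.4, -0.5]
grip_width: 0.0931
```

```bash
python3 - <<'E'
from h import *
s=sense(); print(s['t'],s['ee_pos'],s['tool_rot'],s['contact_force'])
c=shot('wrist'); P=cloud(c); save(c,'pics/w11.png')
px=np.array([.9958,-.0915]); py=np.array([.0915,.9958]); post=np.array([565.9,157.5])
pf=lambda xy:((np.asarray(xy)-post)@px,(np.asarray(xy)-post)@py+135)
def rep(n,lo,hi,c0,rad):
    print(n); q=topcomp(P,lo,hi,c0,rad); r=cv2.minAreaRect((q[:,:2]*1000).astype(np.float32)); print('  plate xy',np.round(pf(r[0]),1)); return q
rep('base top',.08,.09,(.6288,.0604),45)
q=rep('stem+dial',.092,.115,(.6135,.062),45)
x,y=pf(q[:,:2]*1000); k=x.argmin(); print('tip plate',np.percentile(x,.3),y[x<np.percentile(x,1)].mean())
q=rep('spindle',.106,.13,(.558,.067),80); x,y=pf(q[:,:2]*1000); print('sp x,y range',np.percentile(x,[1,99]),np.percentile(y,[.3,99.7]))
E
```

```text
37.2 [0.56837476 0.06587462 0.26376673] [-1.79992730e+02 -7.99812455e-02 -5.28077849e+00] [-0.14093211 -0.35990359 -0.53860683]
base top
n 509 mean [628.4  40.   84.3] rect [627.5  43.3  15.6  39.5  85.9] zmax 0.0869
  plate xy [71.8 26.9]
stem+dial
n 2625 mean [625.1  60.6 109.2] rect [617.   56.6  63.9  39.6  17.8] zmax 0.1127
  plate xy [60.1 39.2]
tip plate 24.94850108484259 43.68026884410888
spindle
n 6070 mean [559.8  66.8 112.2] rect [558.5  65.  156.   25.1  84.7] zmax 0.1167
  plate xy [ 1.1 42.2]
sp x,y range [-11.25437181  12.89019013] [-34.62624025 119.67228072]
```

View pics/w11.png

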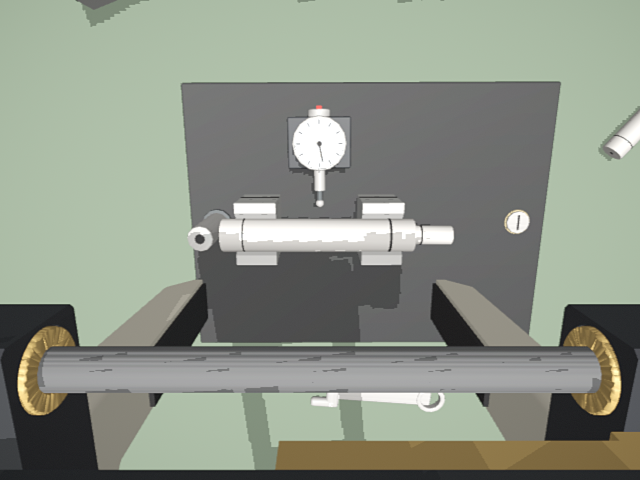

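The picture shows the spindle in both blocks, plain end beside the post (200,235), journal pointing to the plug. The dial at (319,140) is midway, with its tip (319,203) squarely facing the spindle. I'll do a quick ring check, then hand in.

```bash
python3 - <<'E'
from h import *
c=shot('scene'); P=cloud(c); import pickle
c0=pickle.load(open('scene0.pkl','rb')); 
for k in (c0,c):
    g=cv2.cvtColor(k['pixels'],cv2.COLOR_RGB2GRAY)[222:248,272:300]; v,u=np.nonzero(g>130); print('ring px',u.mean()+272,v.mean()+222,len(u))
s=sense(); print(s['t'],s['contact_force'])
job_done()
E
```

```text
ring px 288.9878048780488 228.9227642276423 246
ring px 288.9203187250996 228.86852589641435 251
37.3 [-0.34902423  0.50077924 -0.39365333]
the job is handed in; nothing more can be done
```

The run-out set-up is finished and handed in at 37.3 s on the robot's clock, with the gripper clear of everything. There is no verdict to report, since `job_done()` gives none.

What the last wrist-camera checks showed (good to about 2 mm):
- **V-blocks:** 100.3 mm apart, grooves in line with the stop post and the plug.
- **Spindle:** lying in both grooves, parallel to the post–plug line within about 0.1°. The plain end is about 5 mm from the stop post and the journal points towards the plug.
- **Dial gauge:** behind the spindle and midway between the blocks, within about 1 mm. The feeler tip points squarely at the spindle, about 10–11 mm short of it.
- **Ring gauge:** not moved; its position in the scene picture matched the first one within 0.1 pixel.

Two readings did not match what I expected:
- **Grip opening on the spindle:** it read 24.7 mm on a 26 mm bar. It stayed steady while I carried the spindle, and the picture showed the spindle held properly.
- **Final dial base measurement:** the top-face fit caught only part of the block, so its left–right value was unusable. I took that position from the tip and the arm's position at release instead.

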